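Lay rack-dried plates into a stack on the plate warmer and switch it on

ROBOT

A 6-joint arm with a two-finger parallel gripper is mounted at the origin on the work surface. World frame = base frame: x ahead of the robot, y to its left, z up, the work surface at z = 0. Lengths are in mm, angles in rad, forces in N, time in s.
With the tool pointing down it reaches from about 375 to 750 mm from the base axis. Payload 9 kg.
Tool frame: the origin (TCP) lies on the centre line of the jaws, within the pads' length; the fingertips stand 22 mm ahead of it and the grasp point (between the pads) lies 3 mm ahead of it (r.tcp_to_tips is the distance from the TCP to the fingertips, in mm); z points along the fingers, y is the direction in which the jaws open and shut (so a half turn about z gives the same grasp; the last joint's range is limited). The gripper opens to 85 mm and grips with 20 to 120 N. Pads are 22 mm wide; open, the fingers measure 114 mm over their backs; the gripper's body (76 mm by 85 mm) begins 54 mm behind the grasp point. The pads swing forward as they close: fully open they stand 13 mm farther back than shut.
Start: joints at [1.111, 0.104, 0.097, 1.564, 0, 1.353], TCP at [143.672, 582.574, 253.331] pointing down, gripper open.
Joint ranges: [-2.99, 2.99], [-0.84, 1.86], [-1.1, 1.16], [-1.84, 2.11], [-1.51, 1.56], [-3.14, 3.14]. Speed limits (rad/s): [2.22, 2.22, 2.57, 3.14, 3.14, 3.14].

INTERFACE

Orientations are given as a unit quaternion [x, y, z, w].
In Python, from station import r gives the robot as it stands.
- The arm moves only by the shell command python3 -m creep 'ROWS' [FORCE]. ROWS is JSON, a list that holds one entry, the list of rows, each a list of 7 numbers: the shift along the tool's x, y, z in cm, then the turn, a rotation vector about the tool's x, y, z in degrees, then the closure, from 0 (fully open) to 1 (shut). A call has 1 to 8 rows; each row shifts and turns the pose as measured when the row begins, along the tool's axes as they then stand; what a row does not reach is not made up. A row lasts 1/12 s, in which the tool goes at most 41.7 mm and 7.16 degrees, less where a joint would pass 70% of its speed; a pose out of reach is approached as far as the arm can. A call is refused whole if a number of a shift passes 4.17 or a number of a turn 7.16, either way. A call with a gripper value outside its range is refused whole. The fingers move at their own pace and stop on an object; FORCE is the grip in N (left out, the last holds). Time passes only in rows, so rows that do not move let the fingers close. It gives the time, the measured TCP pose, the force and the opening at its end, in the units of the state.
- r.sense(): the state, without advancing time (a new reading comes with each control period).
- r.snapshot(name): name is "scene" or "top" or "wrist"; returns a dict with "pixels" (400x640x3 uint8, blue, green, red), "fx", "fy", "cx", "cy" (pixels), "rvec" (rotation vector, rad) and "tvec" (3), from world to camera coordinates, as OpenCV has them; the wrist camera has in their place "tool_from_camera" (4x4, takes a point from camera to tool coordinates, whose origin is the TCP and whose axes are the flange's). Camera axes: x right, y down, z forward; pixel columns grow to the right and rows downward; lengths in mm; the calibration is good to about 2 mm. A picture is of the moment at which its call begins: read the wrist's pose just before it. There is no depth.
- r.close_job(): hands the job in, once; it reports no verdict.
The state is a dict: "time_s": time; "q": joint angles; "qvel": joint speeds; "joint_torque": joint torques, N m; "tool_pos": TCP position; "ee_rot": TCP orientation; "force": force on the tool from outside, world axes, zero at the start; "moment": the same for the moment, N m; "opening": finger opening in mm.
Only numpy, scipy, OpenCV 4.12 (cv2) and the standard library are available. Lean on these libraries where they do the work, as an engineer would, in place of code of your own. Each camera call takes 0.05 s, during which the arm holds its last target.

TASK

Take the brown side plate out of the drying rack and lay it flat in the middle of the white dinner plate on the warmer, then lay the blue saucer flat in the middle of the side plate. Ease each one down gently until it lies flat, never letting it drop or slap down, and nudge it where needed until the stack is neatly centred, without shoving the dinner plate about. Then switch the warmer on with the red key and after that press the orange key for high heat; leave the white key, the rack's wooden board and everything else alone.

Things in the scene. Friction and masses are not known exactly. Their poses are not given: they have to be found in the camera images.
- side_plate: brown flat stoneware side plate: plain disc 130 mm across, 10 mm thick, faces alike, 0.29 kg; too wide to grasp across, so pinch its rim. Starts on edge in the wire rack, top edge 142 mm above the worktop. Origin at the disc's centre; its own x axis is the disc's axis (level and along the rack's x at the start, vertical when it lies flat, either way up).
- saucer: blue flat stoneware saucer: plain disc 100 mm across, 10 mm thick, faces alike, 0.17 kg; also pinched by its rim. Starts on edge in the rack, top edge 110 mm above the worktop. Origin at the disc's centre; its own x axis is the disc's axis.
- board: small wooden board 10 x 110 x 125 mm standing in the same rack; stays there. Origin at its centre, x across its thickness, z up. It, the side plate and the saucer stand in three slots 80 mm apart along the rack's x axis, in any order.
- rack: fixed steel wire plate rack, 310 mm long (x) by 125 mm wide (y) on a thin white tray; hoops every 20 mm along x, 61 mm high, leave slots 15 mm clear; the plates stand loosely on two lengthwise rails and lift straight up. Origin under its centre, on the worktop.
- warmer: fixed electric plate warmer, 335 mm (x, front to back) by 360 mm (y), black glass top 37 mm above the worktop, a key strip along its robot-side edge; z up, its -x side faces the robot. Origin under its centre, on the worktop.
- dinner_plate: loose white flat dinner plate, 240 mm in diameter, 10 mm thick, 0.75 kg, lying on the warmer's glass. Origin at the centre of its underside, z up.
- dinner_top (a point): centre of the dinner plate's flat upper face, 47 mm above the worktop; the flat reaches to its rim, with no raised edge.
- power_key_top (a point): middle of the top of the red power key, a round spring key 22 mm across; moves with the key. The three keys stand 60 mm apart in a row along the warmer's y axis: red, white, orange from +y to -y.
- power_key (a joint): travel of the red key, 0 released to 0.005 m fully down; springs back; fully down takes 4 N.
- low_key_top (a point): middle of the top of the white low-heat key, between the other two; not to be pressed.
- low_key (a joint): travel of the white key, 0 to 0.005 m.
- high_key_top (a point): middle of the top of the orange high-heat key, like the red one; moves with the key.
- high_key (a joint): travel of the orange key, 0 to 0.005 m; fully down takes 4 N.
- mug: white mug 80 mm wide, 95 mm high, on the worktop; leave alone. Origin under its centre.
- soap: green washing-up bottle 60 mm wide, 210 mm high; leave alone. Origin under its centre.
- tea_jar: amber glass jar 84 mm wide, 130 mm high; leave alone. Origin under its centre.
- bowl: blue bowl 130 mm wide, 60 mm high; leave alone. Origin under its centre.
- tin: flat food tin 84 mm wide, 45 mm high, red label; leave alone. Origin under its centre.
- spoon: wooden-handled spoon lying along x on the worktop near the washing-up bowl; leave alone. Origin under its middle.
Mind the look-alikes: they are no part of the job. What is shaped like the side_plate but pink is not meant. What is shaped like the saucer but green is not meant.

How it is judged:
By the outcome, as a careful person would: the job done as asked, in the order asked, and still so for the second after the job is handed in, with the robot touching nothing.
It also fails if it takes over 72 s, if anything falls off the work surface, if the arm or the gripper's body presses on something with over 40 N, if the wrist force passes 120 N, or if a joint passes its speed limit or range.

## Working session

There is one attempt and no reset: what is moved stays moved. The work goes in short steps, Python scripts to look and compute and a shell command to move; the robot and the scene stay as the last step left them, time stands still between calls to the robot, and variables do not carry over. Pictures are saved under pics/ and viewed, and the job is handed in when it is done.

```bash
ls; mkdir -p pics
python3 - <<'E'
from station import r
import cv2,numpy as np
s=r.sense(); print(s)
print(r.tcp_to_tips)
for n in("scene","top","wrist"):
    d=r.snapshot(n); cv2.imwrite(f"pics/{n}0.png",d["pixels"]); 
    print(n,{k:np.round(np.array(v),4).tolist() for k,v in d.items() if k!="pixels"})
E
```

```text
pics
{'time_s': 0.0, 'q': array([ 1.11132155e+00,  1.04661894e-01,  9.64680368e-02,  1.56391314e+00,
       -2.12195918e-05,  1.35311169e+00]), 'qvel': array([ 0.00069761,  0.00030855,  0.00024479, -0.00159747, -0.00079409,
       -0.00091626]), 'joint_torque': array([ 8.85645422e-04, -5.56915355e+01,  5.03666925e+01,  1.65814231e-02,
       -3.09203551e-04, -1.06195134e-05]), 'tool_pos': array([143.51177881, 582.26542157, 252.54353796]), 'ee_rot': array([ 1.20600759e-01,  9.92700875e-01, -6.21652565e-04, -2.07660129e-04]), 'force': array([-0.42895517, -0.17895514,  0.31783367]), 'moment': array([0.00514396, 0.03012097, 0.04807609]), 'opening': 85.32225744815382}
22.0
scene {'fx': 509.0912, 'fy': 509.0912, 'cx': 327.8892, 'cy': 197.7853, 'rvec': [2.0453, 1.6698, -0.4901], 'tvec': [-163.5418, -392.2315, 1949.0061]}
top {'fx': 370.3608, 'fy': 370.3608, 'cx': 323.7502, 'cy': 197.218, 'rvec': [2.1222, -2.1647, 0.1766], 'tvec': [40.7139, 515.3691, 1269.4566]}
wrist {'fx': 326.7651, 'fy': 326.7651, 'cx': 320.3324, 'cy': 206.2979, 'tool_from_camera': [[-0.0003, -0.9657, -0.2598, 65.208], [1.0, -0.0006, 0.0011, 0.0131], [-0.0012, -0.2598, 0.9657, -119.8659], [0.0, 0.0, 0.0, 1.0]]}
```

View pics/scene0.png

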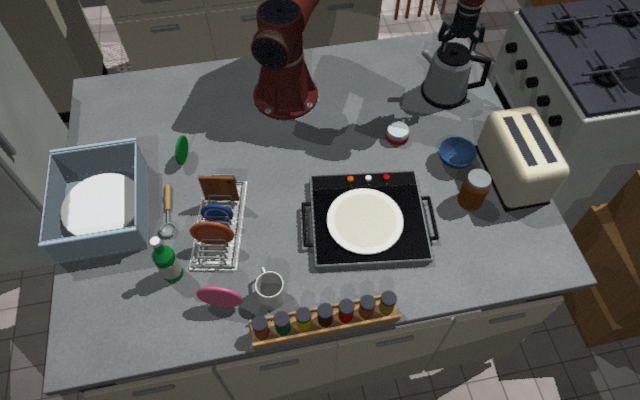

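View pics/top0.png

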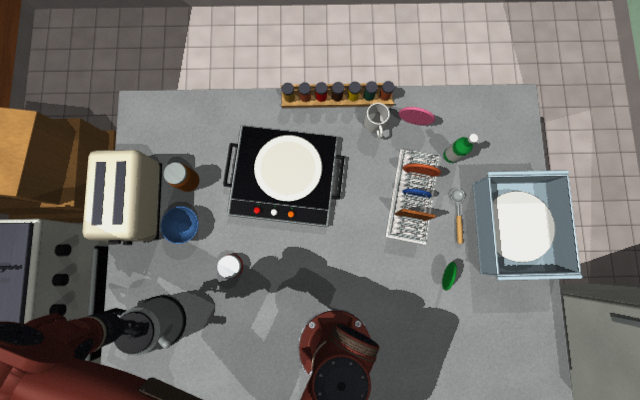

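View pics/wrist0.png

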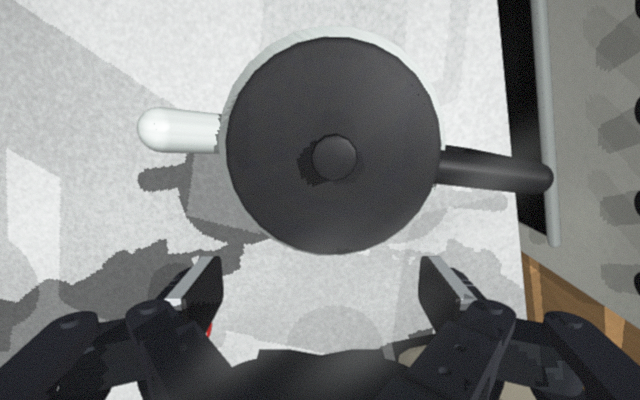

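The scene view shows the brown disc at about (212,232) in the far slot, the blue saucer at (215,213) in the middle, and the square wooden board at (218,187) in the near slot. The warmer and white plate are at (365,222), with keys orange (350,179), white (368,178) and red (386,177).

Candidates for each item:
- **Side plate:** brown disc, top view (422,170). Possible mistakes are the pink disc (417,116) and the wooden board (415,214).
- **Saucer:** blue disc, top view (418,192). Possible mistakes are the green disc (450,275) and the blue bowl (180,223).
- **Dinner plate:** on the warmer, top view (288,168). The white round in the washing bowl (525,227) is not it.

I choose the brown disc, the blue disc and the plate on the warmer. Next I'll take a close crop to check.

```bash
cat > h.py <<'E'
import cv2,numpy as np
from scipy.spatial.transform import Rotation as R
def ray(d,u,v,pose=None):
    c=np.array([(u-d["cx"])/d["fx"],(v-d["cy"])/d["fy"],1.])
    if "rvec" in d:
        Rm=cv2.Rodrigues(np.array(d["rvec"],float))[0];t=np.array(d["tvec"],float)
        return -Rm.T@t, Rm.T@c
    T=np.array(d["tool_from_camera"]);p,q=pose
    A=R.from_quat(q).as_matrix()
    return A@T[:3,3]+p, A@T[:3,:3]@c
def onz(d,u,v,z,pose=None):
    o,w=ray(d,u,v,pose); return o+w*(z-o[2])/w[2]
def proj(d,P):
    return cv2.projectPoints(np.array(P,float).reshape(-1,1,3),np.array(d["rvec"],float),np.array(d["tvec"],float),np.array([[d["fx"],0,d["cx"]],[0,d["fy"],d["cy"]],[0,0,1]]),None)[0].reshape(-1,2)
def cal(n):
    import pickle,os
E
python3 - <<'E'
from station import r
from h import *
import pickle
S=r.snapshot("scene");T=r.snapshot("top");pickle.dump((S,T),open("cal.pkl","wb"))
a=cv2.resize(S["pixels"][165:275,180:260],None,fx=5,fy=5,interpolation=2)
b=cv2.resize(T["pixels"][140:250,380:445],None,fx=5,fy=5,interpolation=2)
cv2.imwrite("pics/crop0.png",np.hstack([a,b]))
c=cv2.resize(T["pixels"][115:230,215:355],None,fx=5,fy=5,interpolation=2);cv2.imwrite("pics/crop1.png",c)
for n,u,v,z in [("sp",422,165,142),("sau",418,189,110),("board",415,212,130),("dp",288,168,47),("red",257,211,40),("wh",274,212,40),("or",291,214,40)]:
    print(n,onz(T,u,v,z).round(0))
E
```

```text
sp [ 602. -296.  142.]
sau [ 527. -286.  110.]
board [ 447. -267.  130.]
dp [623. 156.  47.]
red [472. 266.  40.]
wh [467. 206.  40.]
or [459. 147.  40.]
```

View pics/crop0.png

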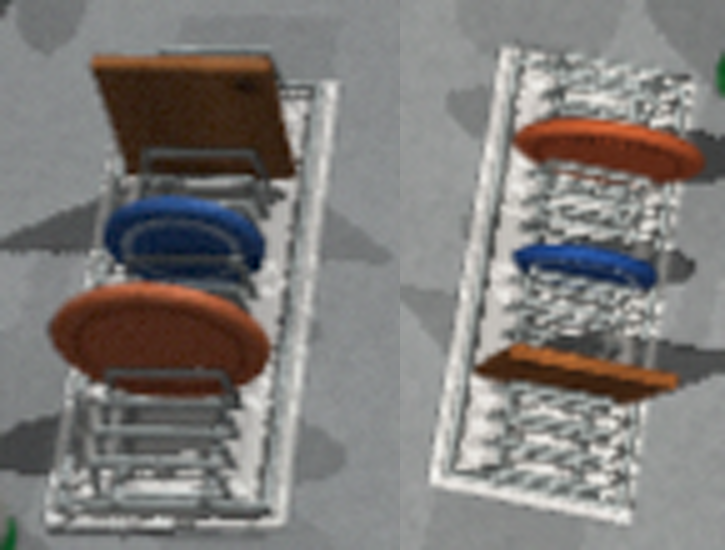

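View pics/crop1.png

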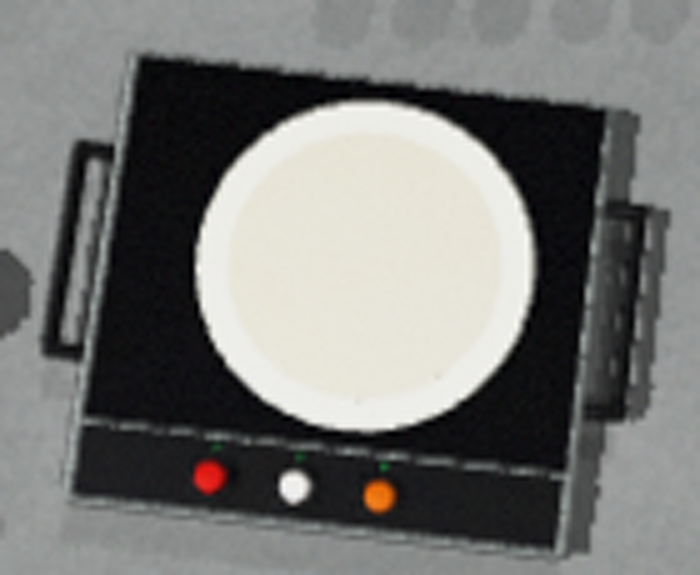

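Run:
```python
from h import *
import pickle
S,T=pickle.load(open("cal.pkl","rb"))
hs=cv2.cvtColor(T["pixels"],cv2.COLOR_BGR2HSV)
def mask(lo,hi,box):
    m=cv2.inRange(hs,np.array(lo),np.array(hi));k=np.zeros_like(m);x0,y0,x1,y1=box;k[y0:y1,x0:x1]=m[y0:y1,x0:x1];return k
def comp(m):
    c=max(cv2.findContours(m,0,1)[0],key=cv2.contourArea);return c
# dinner plate
m=mask((0,0,150),(180,60,255),(240,130,330,205)); c=comp(m)
P=np.array([onz(T,u,v,47)[:2] for u,v in c[:,0,:]],np.float32)
(cx,cy),rad=cv2.minEnclosingCircle(P);e=cv2.fitEllipse(P);print("dinner",cx,cy,rad,e)
for n,lo,hi in[("red",(0,150,120),(6,255,255)),("or",(8,150,120),(22,255,255)),("wh",(0,0,130),(180,60,255))]:
    box=(245,203,300,222); c=mask(lo,hi,box); M=cv2.moments(c,True);u,v=M["m10"]/M["m00"],M["m01"]/M["m00"];print(n,u,v,M["m00"],onz(T,u,v,42).round(1))
for n,lo,hi,box,zc,zt in[("sp",(0,120,50),(20,255,255),(398,150,445,185),77,142),("sau",(100,120,40),(130,255,255),(395,180,445,205),60,110),("board",(0,100,50),(25,255,255),(390,203,445,230),None,0)]:
    m=mask(lo,hi,box);c=comp(m)[:,0,:];r=cv2.minAreaRect(c);l=c[c[:,0].argmin()];rr=c[c[:,0].argmax()]
    print(n,r,l,rr)
    if zc:
        a,b=onz(T,*l,zc),onz(T,*rr,zc);print(a.round(1),b.round(1),np.linalg.norm(a-b))
        # rim band column at middle
    for u in range(l[0]+4,rr[0]-3,4):
        col=np.where(m[:,u])[0];print(u,col.min(),col.max(),end=';')
    print()
```

```text
dinner 625.2931518554688 157.53268432617188 120.21952056884766 ((625.343017578125, 157.53073120117188), (236.5227508544922, 237.16226196289062), 12.092147827148438)
red 256.4 209.83333333333334 30.0 [475.6 267.7  42. ]
or 290.41379310344826 213.72413793103448 29.0 [459.5 148.5  42. ]
wh 262.8859649122807 217.5 114.0 [448.1 244.8  42. ]
sp ((421.7161865234375, 168.70269775390625), (37.482967376708984, 9.699540138244629), 9.462322235107422) [403 167] [440 173]
[ 611.6 -247.5   77. ] [ 587.8 -375.3   77. ] 129.9373638504445
407 165 171;411 164 171;415 164 171;419 164 172;423 164 173;427 165 174;431 166 175;435 167 175;
sau ((416.67474365234375, 191.907958984375), (27.608842849731445, 6.161630153656006), 9.090276718139648) [403 190] [430 196]
[ 533.2 -247.    60. ] [ 510.1 -340.3   60. ] 96.03672315119353
407 189 191;411 189 193;415 189 194;419 190 195;423 190 195;
board ((415.1216125488281, 213.770263671875), (39.94895553588867, 7.726752281188965), 9.462322235107422) [395 213] [435 216]
399 211 215;403 209 215;407 210 215;411 210 216;415 211 217;419 212 218;423 213 219;427 213 219;431 214 217;
```

```bash
cat > plan.py <<'E'
# prints the shift/turn per row needed from the measured pose to a target
import sys,json
from h import *
from station import r
def down(yaw): # tool down with y axis at yaw (deg)
    return pose(yaw,90)
def pose(yaw,t): # tool y axis heading yaw when down; tool z pitched t deg below horizontal (90 down)
    a=np.deg2rad(yaw);y=np.array([np.cos(a),np.sin(a),0]);z=np.array([0,0,-1.]);x=np.cross(y,z)
    return R.from_matrix(np.c_[x,y,z])*R.from_rotvec([-np.deg2rad(90-t),0,0])
def plan(p,Rt,n):
    s=r.sense();p0=s["tool_pos"];R0=R.from_quat(s["ee_rot"])
    rv=(R0.inv()*Rt).as_rotvec()
    Rc=R0
    for i in range(n):
        st=Rc.inv().apply((np.array(p)-p0)/n)/10
        print(np.round(st,2).tolist(),np.round(np.rad2deg(rv/n),2).tolist())
        Rc=Rc*R.from_rotvec(rv/n)
def st():
    s=r.sense();Rm=R.from_quat(s["ee_rot"]).as_matrix()
    print("t",round(s["time_s"],2),"p",s["tool_pos"].round(1),"z",Rm[:,2].round(3),"y",Rm[:,1].round(3),"F",s["force"].round(1),"open",round(s["opening"],1),"q",s["q"].round(2))
E
python3 - <<'E'
from plan import *
plan([143,582,300],pose(76,90),2)
plan([520,250,320],pose(30,90),14)
E
```

```text
[0.02, -0.03, -2.35] [-0.02, -0.0, 0.07]
[0.02, -0.03, -2.35] [-0.02, -0.0, 0.07]
[-3.18, -1.66, -0.48] [-0.0, 0.0, 3.3]
[-3.27, -1.48, -0.48] [-0.0, 0.0, 3.3]
[-3.35, -1.29, -0.48] [-0.0, 0.0, 3.3]
[-3.42, -1.09, -0.48] [-0.0, 0.0, 3.3]
[-3.47, -0.89, -0.48] [-0.0, 0.0, 3.3]
[-3.52, -0.69, -0.48] [-0.0, 0.0, 3.3]
[-3.55, -0.49, -0.48] [-0.0, 0.0, 3.3]
[-3.58, -0.28, -0.48] [-0.0, 0.0, 3.3]
[-3.59, -0.08, -0.48] [-0.0, 0.0, 3.3]
[-3.58, 0.13, -0.48] [-0.0, 0.0, 3.3]
[-3.57, 0.34, -0.48] [-0.0, 0.0, 3.3]
[-3.55, 0.54, -0.48] [-0.0, 0.0, 3.3]
[-3.51, 0.74, -0.48] [-0.0, 0.0, 3.3]
[-3.46, 0.94, -0.48] [-0.0, 0.0, 3.3]
```

```bash
python3 -m creep '[[[0,0,-2.5,0,0,0,0],[0,0,-2.5,0,0,0,0],[-3.2,-1.6,-0.3,0,0,3.3,0],[-3.3,-1.5,-0.3,0,0,3.3,0.2],[-3.4,-1.3,-0.3,0,0,3.3,0.3],[-3.4,-1.1,-0.2,0,0,3.3,0.4],[-3.5,-0.9,-0.2,0,0,3.3,0.4],[-3.5,-0.7,-0.2,0,0,3.3,0.4]]]' 60
python3 - <<'E'
from plan import *
st()
plan([560,150,310],pose(25,90),10)
E
```

```text
time_s: 0.92
tool_pos: [305.5, 437.1, 318.1]
ee_rot: [0.29, 0.957, -0.002, -0.001]
force: [-0.1, 1.1, 0.1]
opening: 51.1
t 0.92 p [305.5 437.1 318.1] z [-0.003 -0.003 -1.   ] y [ 0.556  0.831 -0.004] F [-0.1  1.1  0.1] open 51.1 q [ 0.72 -0.07  0.04  1.68 -0.    1.31]
[-3.71, -0.97, 0.08] [-0.02, 0.01, 3.12]
[-3.76, -0.77, 0.08] [-0.02, 0.01, 3.12]
[-3.8, -0.56, 0.08] [-0.02, 0.01, 3.12]
[-3.82, -0.36, 0.08] [-0.02, 0.01, 3.12]
[-3.83, -0.15, 0.08] [-0.02, 0.01, 3.12]
[-3.84, 0.06, 0.08] [-0.02, 0.01, 3.12]
[-3.83, 0.27, 0.08] [-0.02, 0.01, 3.12]
[-3.81, 0.48, 0.08] [-0.02, 0.01, 3.12]
[-3.77, 0.69, 0.08] [-0.02, 0.01, 3.12]
[-3.73, 0.89, 0.08] [-0.02, 0.01, 3.12]
```

```bash
python3 -m creep '[[[-3.7,-1,0,0,0,3.1,0.4],[-3.8,-0.8,0,0,0,3.1,0.4],[-3.8,-0.6,0,0,0,3.1,0.4],[-3.8,-0.4,0,0,0,3.1,0.4],[-3.8,-0.2,0,0,0,3.1,0.4],[-3.8,0.1,0,0,0,3.1,0.4],[-3.8,0.3,0,0,0,3.1,0.4],[-3.8,0.5,0,0,0,3.1,0.4]]]'
python3 - <<'E'
from plan import *
st()
plan([600,-250,270],pose(-10.5,90),11)
E
```

```text
time_s: 1.58
tool_pos: [513.8, 193.1, 319.3]
ee_rot: [0.498, 0.867, -0.001, 0.001]
force: [0.7, 1.2, -0.8]
opening: 51.3
t 1.58 p [513.8 193.1 319.3] z [ 0.    -0.002 -1.   ] y [ 0.864  0.503 -0.001] F [ 0.7  1.2 -0.8] open 51.3 q [ 0.12 -0.03  0.09  1.68 -0.    1.17]
[-3.87, -1.35, 0.45] [-0.0, 0.01, 3.7]
[-3.95, -1.1, 0.45] [-0.0, 0.01, 3.7]
[-4.02, -0.84, 0.45] [-0.0, 0.01, 3.7]
[-4.06, -0.58, 0.45] [-0.0, 0.01, 3.7]
[-4.09, -0.31, 0.45] [-0.0, 0.01, 3.7]
[-4.1, -0.05, 0.45] [-0.0, 0.01, 3.7]
[-4.1, 0.22, 0.45] [-0.0, 0.01, 3.7]
[-4.08, 0.48, 0.45] [-0.0, 0.01, 3.7]
[-4.04, 0.74, 0.45] [-0.0, 0.01, 3.7]
[-3.98, 1.0, 0.45] [-0.0, 0.01, 3.7]
[-3.91, 1.25, 0.45] [-0.0, 0.01, 3.7]
```

```bash
python3 -m creep '[[[-3.9,-1.3,0.4,0,0,3.7,0.4],[-4,-1.1,0.4,0,0,3.7,0.4],[-4,-0.8,0.4,0,0,3.7,0.4],[-4.1,-0.6,0.4,0,0,3.7,0.4],[-4.1,-0.3,0.4,0,0,3.7,0.4],[-4.1,-0.1,0.4,0,0,3.7,0.4],[-4.1,0.2,0.4,0,0,3.7,0.4],[-4.1,0.5,0.4,0,0,3.7,0.4]]]'
python3 - <<'E'
from plan import *
st()
plan([600,-250,270],pose(-10.5,90),4)
E
```

```text
time_s: 2.25
tool_pos: [574.6, -133.1, 286.9]
ee_rot: [0.712, 0.702, 0.0, 0.001]
force: [0.9, 1.1, -0.5]
opening: 51.3
t 2.25 p [ 574.6 -133.1  286.9] z [ 0.002 -0.001 -1.   ] y [ 1.    -0.015  0.002] F [ 0.9  1.1 -0.5] open 51.3 q [-0.45  0.08  0.13  1.62 -0.    1.14]
[-2.91, 0.68, 0.43] [0.02, 0.01, 2.41]
[-2.88, 0.8, 0.43] [0.02, 0.01, 2.41]
[-2.85, 0.92, 0.43] [0.02, 0.01, 2.41]
[-2.8, 1.04, 0.42] [0.02, 0.01, 2.41]
```

```bash
python3 -m creep '[[[-2.9,0.7,0.4,0,0,2.4,0.4],[-2.9,0.8,0.4,0,0,2.4,0.4],[-2.9,0.9,0.4,0,0,2.4,0.4],[-2.8,1,0.4,0,0,2.4,0.4],[-2,0,0,0,0,0,0.4],[-1,0,0,0,0,0,0.4],[0,0,0,0,0,0,0.4]]]'
python3 - <<'E'
from plan import *
st()
s=r.sense();d=r.snapshot("wrist");cv2.imwrite("pics/w1.png",d["pixels"])
import pickle;pickle.dump((d,s["tool_pos"],s["ee_rot"]),open("w1.pkl","wb"))
E
```

```text
time_s: 2.83
tool_pos: [591.5, -296.2, 265.8]
ee_rot: [0.776, 0.631, -0.001, -0.001]
force: [-0.3, 0.1, 0.0]
opening: 51.6
t 2.83 p [ 591.5 -296.2  265.8] z [-0.002  0.    -1.   ] y [ 0.979 -0.203 -0.002] F [-0.3  0.1  0. ] open 51.6 q [-0.66  0.31  0.35  1.61 -0.    1.11]
```

View pics/w1.png

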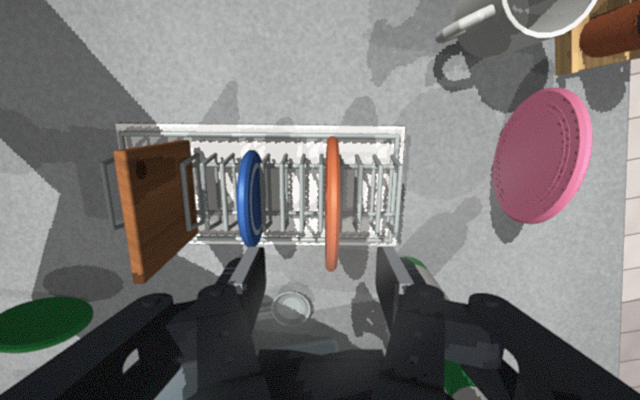

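Run:
```python
from plan import *
import pickle
d,p,q=pickle.load(open("w1.pkl","rb"));po=(p,q)
hs=cv2.cvtColor(d["pixels"],cv2.COLOR_BGR2HSV)
for n,lo,hi,x0,x1,zc,zt in[("sp",(0,110,40),(20,255,255),315,350,77,142),("sa",(100,110,30),(130,255,255),230,275,60,110)]:
    m=cv2.inRange(hs,np.array(lo),np.array(hi));k=np.zeros_like(m);k[125:280,x0:x1]=m[125:280,x0:x1]
    c=max(cv2.findContours(k,0,1)[0],key=cv2.contourArea)[:,0,:]
    a=c[c[:,1]==c[:,1].min()].mean(0);b=c[c[:,1]==c[:,1].max()].mean(0)
    A,B=onz(d,*a,zc,po),onz(d,*b,zc,po)
    print(n,a,b,A.round(1),B.round(1),np.linalg.norm(A-B),((A+B)/2).round(1),"yaw",np.rad2deg(np.arctan2(*(A-B)[:2]))*-1)
    C=(A+B)/2
    for v in range(int(a[1])+10,int(b[1]),15):
        w=np.where(k[v])[0];print(v,w.min(),w.max(),onz(d,w.min(),v,zt,po).round(1)[:2],onz(d,w.max(),v,zt,po).round(1)[:2])
```

```text
sp [332. 137.] [330.5 269. ] [ 612.1 -250.2   77. ] [ 584.6 -380.8   77. ] 133.4133663702757 [ 598.3 -315.5   77. ] yaw -11.87307166316333
147 327 337 [ 605.8 -252.6] [ 613.  -254.1]
162 326 339 [ 602.9 -263.3] [ 612.4 -265.3]
177 326 339 [ 600.6 -274.4] [ 610.2 -276.4]
192 325 339 [ 597.6 -285.6] [ 608.  -287.7]
207 325 339 [ 595.2 -297.2] [ 605.8 -299.4]
222 326 339 [ 593.5 -309.3] [ 603.5 -311.3]
237 326 338 [ 591.1 -321.5] [ 600.4 -323.4]
252 326 337 [ 588.5 -334. ] [ 597.1 -335.8]
267 327 334 [ 586.7 -347.1] [ 592.3 -348.2]
sa [251. 151.] [250.5 245. ] [ 531.4 -248.2   60. ] [ 505.3 -344.3   60. ] 99.55387853047272 [ 518.4 -296.3   60. ] yaw -15.21608569132826
161 241 260 [ 532.5 -252.1] [ 548.2 -255.3]
176 239 258 [ 527.4 -264.1] [ 543.3 -267.4]
191 237 258 [ 522.2 -276.4] [ 540. -280.]
206 237 259 [ 518.6 -289.3] [ 537.5 -293.2]
221 238 260 [ 515.8 -302.8] [ 534.9 -306.7]
236 241 259 [ 514.6 -316.9] [ 530.5 -320.2]
```

Run:
```python
from plan import *
plan([599,-313.5,190],pose(-11.5,90),3)
```

```text
[-0.55, 0.37, 2.53] [-0.04, 0.0, -0.06]
[-0.55, 0.37, 2.53] [-0.04, 0.0, -0.06]
[-0.55, 0.36, 2.53] [-0.04, 0.0, -0.06]
```

```bash
python3 -m creep '[[[-0.6,0.4,2.5,0,0,0,0.4],[-0.6,0.4,2.5,0,0,0,0.4],[-0.6,0.4,2.5,0,0,0,0.4],[0,0,0.5,0,0,0,0.4]]]'
python3 - <<'E'
from plan import *
st()
plan([599,-313.5,150],pose(-11.5,90),3)
s=r.sense();d=r.snapshot("wrist");cv2.imwrite("pics/w2.png",d["pixels"])
E
```

```text
time_s: 3.22
tool_pos: [602.6, -311.0, 188.7]
ee_rot: [0.774, 0.633, 0.001, 0.003]
force: [-0.1, 0.6, -0.7]
opening: 51.5
t 3.22 p [ 602.6 -311.   188.7] z [ 0.005 -0.003 -1.   ] y [ 0.98  -0.197  0.005] F [-0.1  0.6 -0.7] open 51.5 q [-0.67  0.34  0.24  1.47  0.    1.1 ]
[-0.1, -0.11, 1.29] [0.1, 0.04, 0.04]
[-0.1, -0.1, 1.29] [0.1, 0.04, 0.04]
[-0.1, -0.1, 1.29] [0.1, 0.04, 0.04]
```

View pics/w2.png

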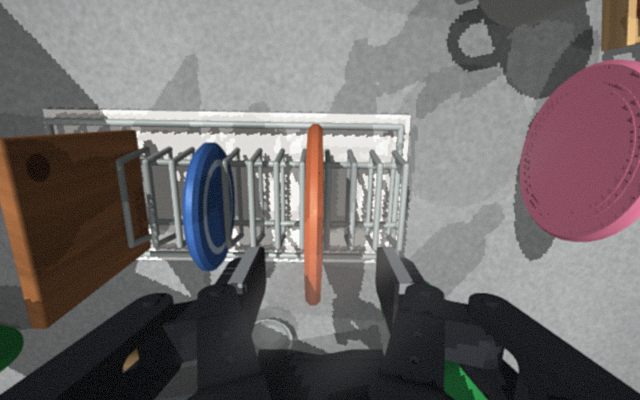

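The brown rim, at about column 313, sits between the fingertips (265 and 378), so it is centred well enough. I'll descend and close.

```bash
python3 -m creep '[[[-0.1,-0.2,1.3,0,0,0,0.4],[-0.1,-0.2,1.2,0,0,0,0.4],[0,-0.1,1.1,0,0,0,0.4],[0,0,0.3,0,0,0,0.6],[0,0,0,0,0,0,0.8],[0,0,0,0,0,0,1],[0,0,0,0,0,0,1],[0,0,0,0,0,0,1]]]' 60
python3 - <<'E'
from plan import *
st()
E
```

```text
time_s: 3.93
tool_pos: [600.1, -306.6, 157.4]
ee_rot: [0.772, 0.636, 0.002, 0.006]
force: [0.6, -0.0, -2.0]
opening: 7.9
t 3.93 p [ 600.1 -306.6  157.4] z [ 0.011 -0.006 -1.   ] y [ 0.981 -0.191  0.012] F [ 0.6 -0.  -2. ] open 7.9 q [-0.67  0.32  0.16  1.4   0.    1.1 ]
```

```bash
python3 -m creep '[[[0,0,0,0,0,0,0.4],[-0.2,0,0.5,0,0,0,0.4],[-0.2,0,0.6,0,0,0,0.4],[0,0,0,0,0,0,0.4]]]' 60
python3 - <<'E'
from plan import *
st()
s=r.sense();d=r.snapshot("wrist");cv2.imwrite("pics/w3.png",d["pixels"])
E
```

```text
time_s: 4.27
tool_pos: [600.3, -311.8, 147.4]
ee_rot: [0.772, 0.636, 0.003, 0.007]
force: [-0.6, -0.2, -1.0]
opening: 51.3
t 4.27 p [ 600.3 -311.8  147.4] z [ 0.014 -0.008 -1.   ] y [ 0.981 -0.191  0.015] F [-0.6 -0.2 -1. ] open 51.3 q [-0.67  0.32  0.15  1.38  0.    1.09]
```

View pics/w3.png

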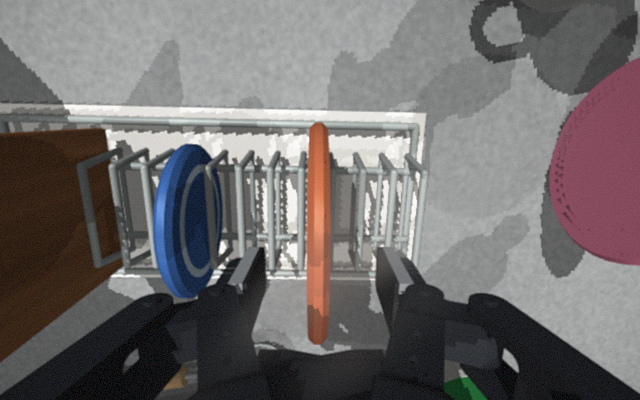

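```bash
python3 -m creep '[[[0,0,0,0,0,0,0.7],[0,0,0,0,0,0,1],[0,0,0,0,0,0,1],[0,0,0,0,0,0,1],[0,0,-0.5,0,0,0,1],[0,0,-1,0,0,0,1]]]' 80
python3 - <<'E'
from plan import *
st()
s=r.sense();d=r.snapshot("wrist");cv2.imwrite("pics/w4.png",d["pixels"])
E
```

```text
time_s: 4.82
tool_pos: [598.8, -310.9, 161.0]
ee_rot: [0.772, 0.636, 0.002, 0.005]
force: [1.8, -0.2, -2.6]
opening: 7.6
t 4.82 p [ 598.8 -310.9  161. ] z [ 0.01  -0.006 -1.   ] y [ 0.981 -0.192  0.011] F [ 1.8 -0.2 -2.6] open 7.6 q [-0.67  0.32  0.17  1.41  0.    1.09]
```

View pics/w4.png

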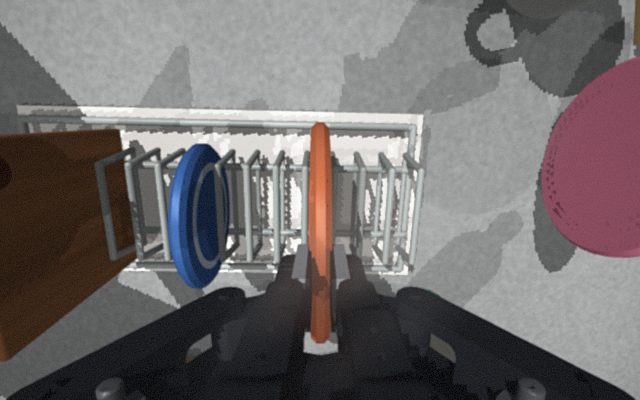

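The plate is in the jaws and rising with them: the reading is 2.6 N down against an expected 2.8 N. I'll lift it clear of the hoops, then work out the transit.

```bash
python3 -m creep '[[[0,0,-1.5,0,0,0,1],[0,0,-2.5,0,0,0,1],[0,0,-3,0,0,0,1],[0,0,-3,0,0,0,1],[0,0,-2.5,0,0,0,1],[0,0,-1.5,0,0,0,1]]]'
cat >> plan.py <<'E'
def edge_pose(C,hd,t,gap,L=135.4,rad=65,ztop=47):
    a=np.deg2rad(hd);h=np.array([np.cos(a),np.sin(a),0]);Rt=pose(hd,t);M=Rt.as_matrix()
    E=np.array([C[0],C[1],ztop+gap])+rad*h
    return E-L*M[:,2]+5*M[:,1],Rt
E
python3 - <<'E'
from plan import *
st()
for t in(35,40,45,60): print(edge_pose([625.3,157.5],2.4,t,40)[0])
p,Rt=edge_pose([625.3,157.5],2.4,70,120);plan(p,Rt,13)
E
```

```text
time_s: 5.37
tool_pos: [596.3, -308.8, 308.2]
ee_rot: [0.772, 0.636, 0.002, 0.004]
force: [0.3, -1.4, -2.8]
opening: 8.1
t 5.37 p [ 596.3 -308.8  308.2] z [ 0.008 -0.004 -1.   ] y [ 0.981 -0.191  0.009] F [ 0.3 -1.4 -2.8] open 8.1 q [-0.67  0.35  0.47  1.69  0.    1.09]
[582.29245343 155.69744973 168.7580097 ]
[589.82266742 156.01305921 177.86366457]
[598.11714065 156.36070064 186.27779208]
[626.92869712 157.56826263 206.75983967]
[3.61, -0.29, 0.08] [-1.49, 0.19, -1.02]
[3.61, -0.23, 0.09] [-1.49, 0.19, -1.02]
[3.61, -0.17, 0.1] [-1.49, 0.19, -1.02]
[3.61, -0.11, 0.11] [-1.49, 0.19, -1.02]
[3.62, -0.05, 0.12] [-1.49, 0.19, -1.02]
[3.62, 0.02, 0.13] [-1.49, 0.19, -1.02]
[3.61, 0.08, 0.14] [-1.49, 0.19, -1.02]
[3.61, 0.14, 0.16] [-1.49, 0.19, -1.02]
[3.61, 0.2, 0.17] [-1.49, 0.19, -1.02]
[3.6, 0.26, 0.19] [-1.49, 0.19, -1.02]
[3.6, 0.32, 0.21] [-1.49, 0.19, -1.02]
[3.59, 0.37, 0.23] [-1.49, 0.19, -1.02]
[3.58, 0.43, 0.25] [-1.49, 0.19, -1.02]
```

```bash
python3 -m creep '[[[3,-0.3,0,-1.5,0.2,-1,1],[3.6,-0.2,0,-1.5,0.2,-1,1],[3.6,-0.2,0,-1.5,0.2,-1,1],[3.6,-0.1,0,-1.5,0.2,-1,1],[3.6,0,0,-1.5,0.2,-1,1],[3.6,0,0,-1.5,0.2,-1,1],[3.6,0.1,0,-1.5,0.2,-1,1],[3.6,0.1,0,-1.5,0.2,-1,1]]]'
python3 - <<'E'
from plan import *
st()
p,Rt=edge_pose([625.3,157.5],2.4,60,80);plan(p,Rt,7)
E
```

```text
time_s: 6.03
tool_pos: [629.7, -26.7, 317.9]
ee_rot: [0.721, 0.682, 0.083, 0.085]
force: [0.1, 0.3, -2.0]
opening: 7.9
t 6.03 p [629.7 -26.7 317.9] z [ 0.236 -0.01  -0.972] y [ 0.97  -0.055  0.236] F [ 0.1  0.3 -2. ] open 7.9 q [-0.27 -0.08  0.01  1.43  0.05  1.36]
[2.62, -0.42, 0.95] [-2.33, 0.27, -0.75]
[2.62, -0.43, 0.95] [-2.33, 0.27, -0.75]
[2.63, -0.43, 0.94] [-2.33, 0.27, -0.75]
[2.63, -0.43, 0.94] [-2.33, 0.27, -0.75]
[2.63, -0.44, 0.93] [-2.33, 0.27, -0.75]
[2.63, -0.44, 0.93] [-2.33, 0.27, -0.75]
[2.63, -0.44, 0.92] [-2.33, 0.27, -0.75]
```

```bash
python3 -m creep '[[[2.6,-0.4,0.8,-2.3,0.3,-0.7,1],[2.6,-0.4,0.8,-2.3,0.3,-0.7,1],[2.6,-0.4,0.8,-2.3,0.3,-0.7,1],[2.6,-0.4,0.8,-2.3,0.3,-0.7,1],[2.6,-0.4,0.8,-2.3,0.3,-0.7,1],[2.2,-0.4,0.8,-2.3,0.3,-0.7,1],[1.5,-0.4,0.5,-2.3,0.3,-0.7,1]]]'
python3 - <<'E'
from plan import *
st()
p,Rt=edge_pose([625.3,157.5],2.4,38,60);plan(p,Rt,8)
E
```

```text
time_s: 6.62
tool_pos: [624.0, 154.3, 265.7]
ee_rot: [0.665, 0.697, 0.196, 0.182]
force: [0.5, -0.2, -2.6]
opening: 8.1
t 6.62 p [624.  154.3 265.7] z [ 0.515  0.031 -0.857] y [0.856 0.037 0.516] F [ 0.5 -0.2 -2.6] open 8.1 q [ 0.03 -0.43 -0.47  0.99  0.01  1.56]
[0.04, -0.86, 0.52] [-2.62, -0.07, -0.0]
[0.04, -0.88, 0.49] [-2.62, -0.07, -0.0]
[0.04, -0.9, 0.44] [-2.62, -0.07, -0.0]
[0.04, -0.92, 0.4] [-2.62, -0.07, -0.0]
[0.04, -0.94, 0.36] [-2.62, -0.07, -0.0]
[0.04, -0.95, 0.32] [-2.62, -0.07, -0.0]
[0.04, -0.97, 0.27] [-2.62, -0.07, -0.0]
[0.04, -0.98, 0.23] [-2.62, -0.07, -0.0]
```

```bash
python3 -m creep '[[[0,-0.8,0.5,-2.6,0,0,1],[0,-0.9,0.5,-2.6,0,0,1],[0,-0.9,0.4,-2.6,0,0,1],[0,-0.9,0.4,-2.6,0,0,1],[0,-0.9,0.4,-2.6,0,0,1],[0,-0.9,0.3,-2.6,0,0,1],[0,-0.9,0.2,-2.6,0,0,1],[0,-0.5,0.2,-2.6,0,0,1]]]'
python3 - <<'E'
from plan import *
st()
p,Rt=edge_pose([625.3,157.5],2.4,38,25);plan(p,Rt,6)
d=r.snapshot("scene");cv2.imwrite("pics/s5.png",cv2.resize(d["pixels"][120:320,220:480],None,fx=3,fy=3))
d=r.snapshot("wrist");cv2.imwrite("pics/w5.png",d["pixels"])
E
```

```text
time_s: 7.28
tool_pos: [613.6, 169.6, 191.5]
ee_rot: [0.622, 0.653, 0.314, 0.296]
force: [0.3, 0.0, -1.4]
opening: 7.8
t 7.28 p [613.6 169.6 191.5] z [ 0.777  0.042 -0.628] y [0.627 0.029 0.778] F [ 0.3  0.  -1.4] open 7.8 q [ 0.07 -0.84 -1.04  0.48 -0.01  1.59]
[-0.21, -0.7, -0.02] [-0.15, -0.09, 0.03]
[-0.21, -0.7, -0.02] [-0.15, -0.09, 0.03]
[-0.21, -0.7, -0.02] [-0.15, -0.09, 0.03]
[-0.21, -0.7, -0.03] [-0.15, -0.09, 0.03]
[-0.21, -0.7, -0.03] [-0.15, -0.09, 0.03]
[-0.21, -0.7, -0.03] [-0.15, -0.09, 0.03]
```

View pics/s5.png

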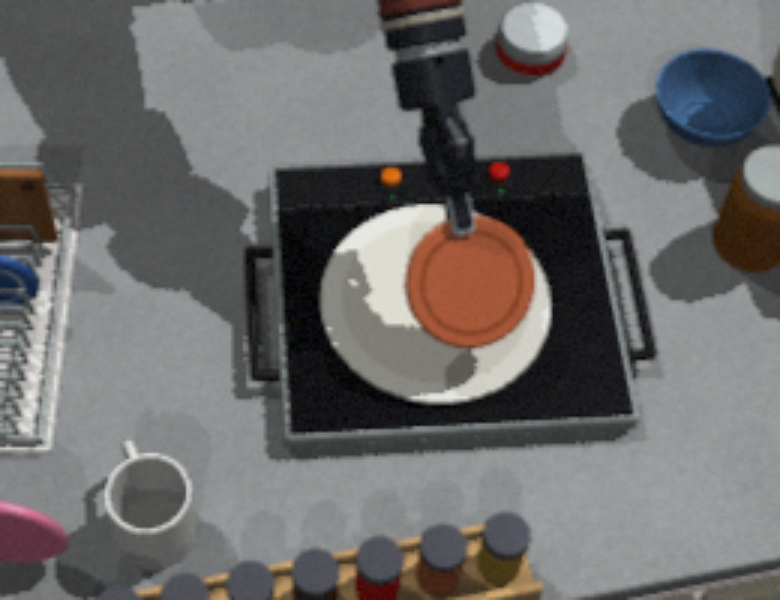

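View pics/w5.png

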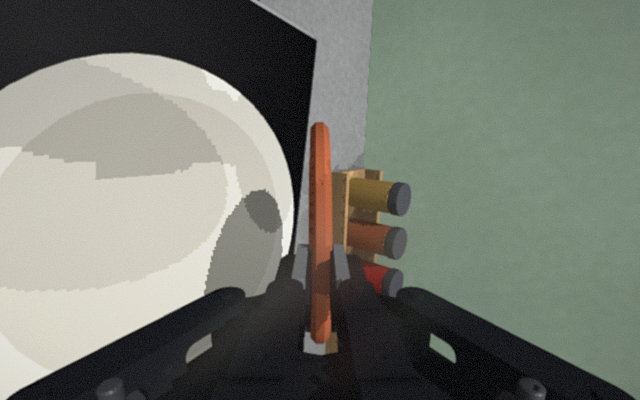

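Joint 2 is at its range edge at this shallow pitch, so I'll go steeper, to about 50° below level, for the set-down. The scene view shows the plate held over the dinner plate, centred at about (470,280) in the crop and slightly to +y of it.

Run:
```python
from plan import *
p,Rt=edge_pose([625.3,157.5],2.4,52,20);plan(p,Rt,6)
```

```text
[-0.21, -0.17, 0.1] [2.14, -0.09, 0.04]
[-0.21, -0.17, 0.11] [2.14, -0.09, 0.04]
[-0.21, -0.17, 0.11] [2.14, -0.09, 0.04]
[-0.21, -0.16, 0.12] [2.14, -0.09, 0.04]
[-0.21, -0.16, 0.13] [2.14, -0.09, 0.04]
[-0.21, -0.15, 0.13] [2.14, -0.09, 0.04]
```

```bash
python3 -m creep '[[[-0.2,-0.1,0.1,2.1,0,0,1],[-0.2,-0.2,0.1,2.1,0,0,1],[-0.2,-0.2,0.1,2.1,0,0,1],[-0.2,-0.2,0.1,2.1,0,0,1],[-0.2,-0.2,0.1,2.1,0,0,1],[-0.2,-0.1,0.1,1.5,0,0,1]]]'
python3 - <<'E'
from plan import *
st()
p,Rt=edge_pose([625.3,157.5],2.4,50,2);plan(p,Rt,6)
E
```

```text
time_s: 7.88
tool_pos: [608.4, 157.4, 184.4]
ee_rot: [0.65, 0.686, 0.239, 0.223]
force: [0.6, 0.3, -3.1]
opening: 7.7
t 7.88 p [608.4 157.4 184.4] z [ 0.617  0.037 -0.786] y [0.785 0.04  0.618] F [ 0.6  0.3 -3.1] open 7.7 q [ 0.04 -0.62 -0.8   0.72  0.01  1.56]
[-0.01, -0.31, 0.36] [-0.3, -0.11, 0.06]
[-0.01, -0.31, 0.36] [-0.3, -0.11, 0.06]
[-0.01, -0.32, 0.36] [-0.3, -0.11, 0.06]
[-0.01, -0.32, 0.35] [-0.3, -0.11, 0.06]
[-0.01, -0.32, 0.35] [-0.3, -0.11, 0.06]
[-0.01, -0.32, 0.35] [-0.3, -0.11, 0.06]
```

```bash
python3 -m creep '[[[0,-0.3,0.3,-0.2,0,0,1],[0,-0.3,0.4,-0.2,0,0,1],[0,-0.3,0.3,-0.2,0,0,1],[0,-0.3,0.3,-0.2,0,0,1],[0,-0.2,0.2,0,0,0,1],[0,-0.1,0.1,0,0,0,1]]]'
python3 - <<'E'
from plan import *
st()
p,Rt=edge_pose([625.3,157.5],2.4,50,0);plan(p,Rt,3)
d=r.snapshot("scene");cv2.imwrite("pics/s6.png",cv2.resize(d["pixels"][120:320,220:480],None,fx=3,fy=3))
E
```

```text
time_s: 8.38
tool_pos: [607.9, 156.9, 166.8]
ee_rot: [0.648, 0.683, 0.246, 0.23]
force: [-0.4, 0.0, -0.9]
opening: 7.6
t 8.38 p [607.9 156.9 166.8] z [ 0.632  0.038 -0.774] y [0.773 0.039 0.633] F [-0.4  0.  -0.9] open 7.6 q [ 0.04 -0.63 -0.85  0.66  0.01  1.56]
[-0.01, -0.29, 0.32] [-0.23, -0.21, 0.12]
[-0.0, -0.29, 0.31] [-0.23, -0.21, 0.12]
[-0.0, -0.29, 0.31] [-0.23, -0.21, 0.12]
```

View pics/s6.png

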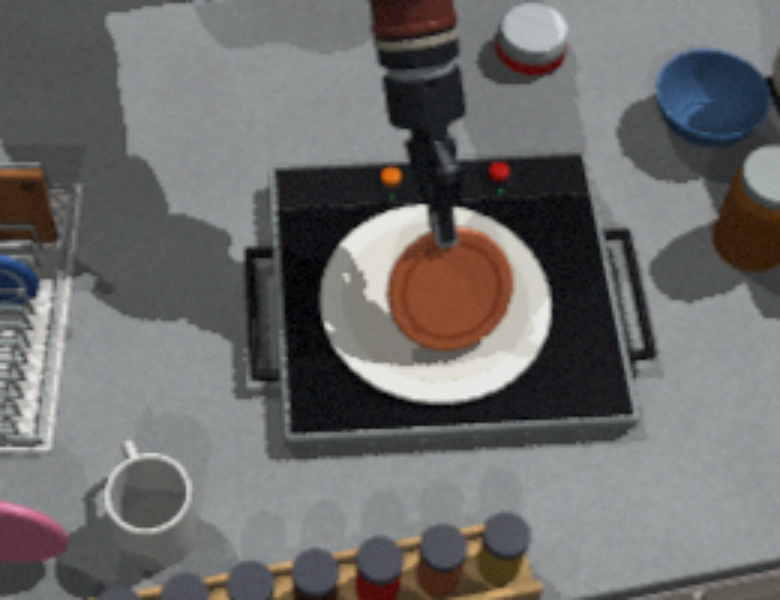

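```bash
python3 -m creep '[[[0,-0.2,0.2,0,0,0,1],[0,-0.2,0.2,0,0,0,1],[0,-0.15,0.2,0,0,0,1],[0,-0.1,0.1,0,0,0,1]]]'; python3 -m creep '[[[0,-0.1,0.1,0,0,0,1],[0,-0.05,0.05,0,0,0,1]]]'
python3 - <<'E'
from plan import *
st()
s=r.sense();M=R.from_quat(s["ee_rot"]).as_matrix();print(s["tool_pos"]+135.4*M[:,2]-5*M[:,1])
E
```

```text
time_s: 8.77
tool_pos: [606.7, 157.2, 155.9]
ee_rot: [0.648, 0.683, 0.246, 0.23]
force: [-2.0, -0.2, 0.7]
opening: 8.0
time_s: 8.93
tool_pos: [607.4, 157.3, 155.5]
ee_rot: [0.648, 0.683, 0.247, 0.231]
force: [-2.6, -0.3, 1.6]
opening: 7.7
t 8.93 p [607.4 157.3 155.5] z [ 0.634  0.038 -0.772] y [0.771 0.039 0.635] F [-2.6 -0.3  1.6] open 7.7 q [ 0.04 -0.63 -0.87  0.64  0.01  1.56]
[689.40319583 162.22771644  47.74141771]
```

```bash
python3 -m creep '[[[0,0,0,0,0,0,0.91],[0,0,0,0,0,0,0.89],[0,0,0,0,0,0,0.87],[0,0,0,0,0,0,0.85],[0,0,0,0,0,0,0.83],[0,0,0,0,0,0,0.81],[0,0,0,0,0,0,0.8]]]' 20
python3 - <<'E'
from plan import *
st()
d=r.snapshot("wrist");cv2.imwrite("pics/w7.png",d["pixels"])
E
```

```text
time_s: 9.52
tool_pos: [608.0, 157.2, 156.3]
ee_rot: [0.648, 0.683, 0.247, 0.231]
force: [0.2, -0.4, -1.2]
opening: 17.0
t 9.52 p [608.  157.2 156.3] z [ 0.636  0.038 -0.771] y [0.77  0.039 0.637] F [ 0.2 -0.4 -1.2] open 17.0 q [ 0.04 -0.63 -0.87  0.64  0.01  1.56]
```

View pics/w7.png

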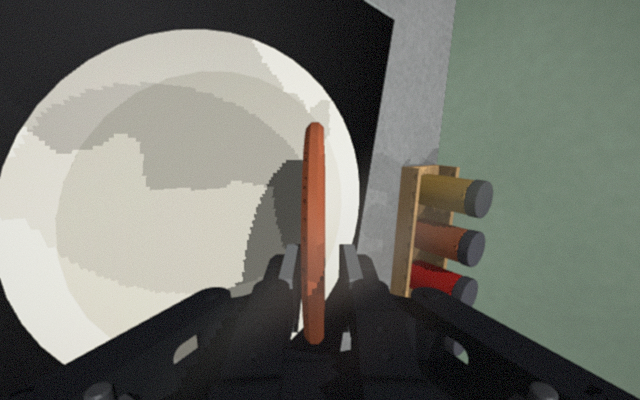

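```bash
cat >> plan.py <<'E'
def let(a,t,w,s,n,E=(689.4,162.0),hd=2.9,D=130,ztop=47):
    h=np.array([np.cos(np.deg2rad(hd)),np.sin(np.deg2rad(hd)),0]);k=np.array([0,0,1.])
    ar,tr=np.deg2rad([a,t])
    Pn=np.array([E[0],E[1],ztop])-D*np.cos(ar)*h+D*np.sin(ar)*k
    z=np.cos(tr)*h-np.sin(tr)*k;y=np.sin(tr)*h+np.cos(tr)*k
    L=22-13*max(0,w-8)/77
    p=Pn+s*z-L*z+w/2*y
    print("TCP",p.round(1),"tipin z",(Pn+s*z)[2].round(1),"closure",round(1-w/85,2))
    plan(p,pose(hd,t),n)
E
python3 - <<'E'
from plan import *
let(49,50,17,17,1)
let(44,50,25,11,6)
E
```

```text
TCP [608.5 157.9 153.2] tipin z 132.1 closure 0.8
[0.06, -0.15, 0.27] [-0.46, -0.33, -0.01]
TCP [600.3 157.5 151.6] tipin z 128.9 closure 0.71
[0.01, -0.15, -0.02] [-0.08, -0.06, -0.0]
[0.01, -0.15, -0.02] [-0.08, -0.06, -0.0]
[0.01, -0.15, -0.02] [-0.08, -0.06, -0.0]
[0.01, -0.15, -0.02] [-0.08, -0.06, -0.0]
[0.01, -0.15, -0.02] [-0.08, -0.06, -0.0]
[0.01, -0.15, -0.02] [-0.08, -0.06, -0.0]
```

```bash
python3 -m creep '[[[0,-0.15,0,0,0,0,0.79],[0,-0.15,0,0,0,0,0.77],[0,-0.15,0,0,0,0,0.76],[0,-0.15,0,0,0,0,0.74],[0,-0.15,0,0,0,0,0.73],[0,-0.15,0,0,0,0,0.71]]]'
python3 - <<'E'
from plan import *
st()
let(36,52,32,8,8)
d=r.snapshot("wrist");cv2.imwrite("pics/w8.png",d["pixels"])
E
```

```text
time_s: 10.07
tool_pos: [600.5, 156.9, 150.1]
ee_rot: [0.648, 0.683, 0.247, 0.231]
force: [-1.2, 0.1, -1.5]
opening: 25.0
t 10.07 p [600.5 156.9 150.1] z [ 0.636  0.038 -0.771] y [0.77  0.039 0.637] F [-1.2  0.1 -1.5] open 25.0 q [ 0.04 -0.66 -0.9   0.64  0.01  1.56]
TCP [590.8 157.  141.1] tipin z 117.1 closure 0.62
[0.01, -0.16, 0.01] [0.19, -0.04, -0.0]
[0.01, -0.16, 0.01] [0.19, -0.04, -0.0]
[0.01, -0.16, 0.01] [0.19, -0.04, -0.0]
[0.01, -0.16, 0.01] [0.19, -0.04, -0.0]
[0.01, -0.16, 0.01] [0.19, -0.04, -0.0]
[0.01, -0.16, 0.01] [0.19, -0.04, -0.0]
[0.01, -0.16, 0.01] [0.19, -0.04, -0.0]
[0.01, -0.16, 0.01] [0.19, -0.04, -0.0]
```

View pics/w8.png

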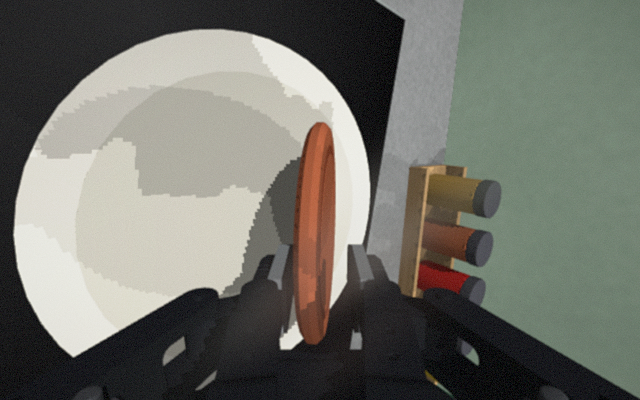

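The disc is leaning on the lower finger (left in the wrist view) and follows it down, so I'll keep easing it.

```bash
python3 -m creep '[[[0,-0.15,-0.05,0.2,0,0,0.7],[0,-0.15,-0.05,0.2,0,0,0.69],[0,-0.15,-0.05,0.2,0,0,0.68],[0,-0.15,-0.05,0.2,0,0,0.67],[0,-0.15,-0.05,0.2,0,0,0.66],[0,-0.15,-0.05,0.2,0,0,0.65],[0,-0.15,-0.05,0.2,0,0,0.64],[0,-0.15,-0.05,0.2,0,0,0.62]]]'
python3 - <<'E'
from plan import *
st()
let(28,56,40,7,8)
d=r.snapshot("wrist");cv2.imwrite("pics/w9.png",d["pixels"])
E
```

```text
time_s: 10.78
tool_pos: [587.2, 156.2, 144.9]
ee_rot: [0.651, 0.686, 0.236, 0.221]
force: [-0.7, 0.4, -0.5]
opening: 32.4
t 10.78 p [587.2 156.2 144.9] z [ 0.611  0.037 -0.791] y [0.79  0.04  0.612] F [-0.7  0.4 -0.5] open 32.4 q [ 0.04 -0.67 -0.91  0.68  0.01  1.56]
TCP [586.  156.8 127.2] tipin z 102.2 closure 0.53
[0.01, -0.15, 0.17] [0.47, -0.04, 0.0]
[0.01, -0.15, 0.17] [0.47, -0.04, 0.0]
[0.01, -0.14, 0.17] [0.47, -0.04, 0.0]
[0.01, -0.14, 0.17] [0.47, -0.04, 0.0]
[0.01, -0.14, 0.17] [0.47, -0.04, 0.0]
[0.01, -0.14, 0.17] [0.47, -0.04, 0.0]
[0.01, -0.14, 0.17] [0.47, -0.04, 0.0]
[0.01, -0.14, 0.17] [0.47, -0.04, 0.0]
```

View pics/w9.png

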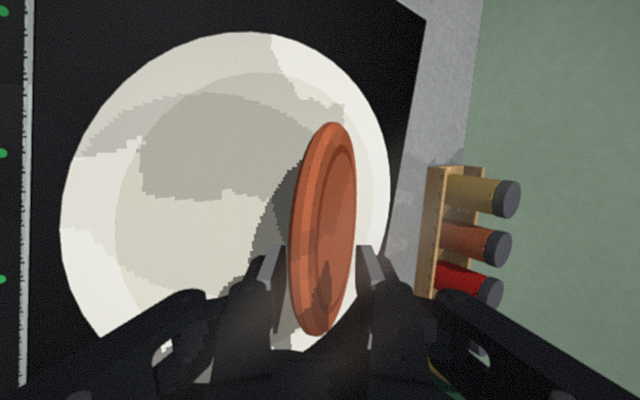

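```bash
python3 -m creep '[[[0,-0.15,0.15,0.5,0,0,0.61],[0,-0.15,0.15,0.5,0,0,0.6],[0,-0.15,0.15,0.5,0,0,0.59],[0,-0.15,0.15,0.5,0,0,0.58],[0,-0.15,0.15,0.5,0,0,0.57],[0,-0.15,0.15,0.5,0,0,0.56],[0,-0.15,0.15,0.5,0,0,0.54],[0,-0.15,0.1,0.5,0,0,0.53]]]'
python3 - <<'E'
from plan import *
st()
let(20,60,48,6,8)
d=r.snapshot("wrist");e=r.snapshot("scene");cv2.imwrite("pics/w10.png",np.hstack([d["pixels"][:, 100:500],cv2.resize(e["pixels"][170:270,290:440],(400,266))[:266].repeat(1,0)[:266] if 0 else cv2.copyMakeBorder(cv2.resize(e["pixels"][170:270,300:430],(400,307)),0,93,0,0,0)]))
E
```

```text
time_s: 11.5
tool_pos: [583.7, 156.1, 126.8]
ee_rot: [0.659, 0.695, 0.21, 0.196]
force: [-0.5, 0.1, -0.6]
opening: 39.6
t 11.5 p [583.7 156.1 126.8] z [ 0.548  0.034 -0.836] y [0.834 0.043 0.549] F [-0.5  0.1 -0.6] open 39.6 q [ 0.04 -0.58 -0.84  0.72  0.01  1.56]
TCP [583.5 156.6 111.5] tipin z 86.3 closure 0.44
[0.01, -0.11, 0.16] [0.42, -0.04, 0.0]
[0.01, -0.11, 0.16] [0.42, -0.04, 0.0]
[0.01, -0.1, 0.16] [0.42, -0.04, 0.0]
[0.01, -0.1, 0.16] [0.42, -0.04, 0.0]
[0.01, -0.1, 0.16] [0.42, -0.04, 0.0]
[0.01, -0.1, 0.16] [0.42, -0.04, 0.0]
[0.01, -0.1, 0.16] [0.42, -0.04, 0.0]
[0.01, -0.1, 0.16] [0.42, -0.04, 0.0]
```

View pics/w10.png

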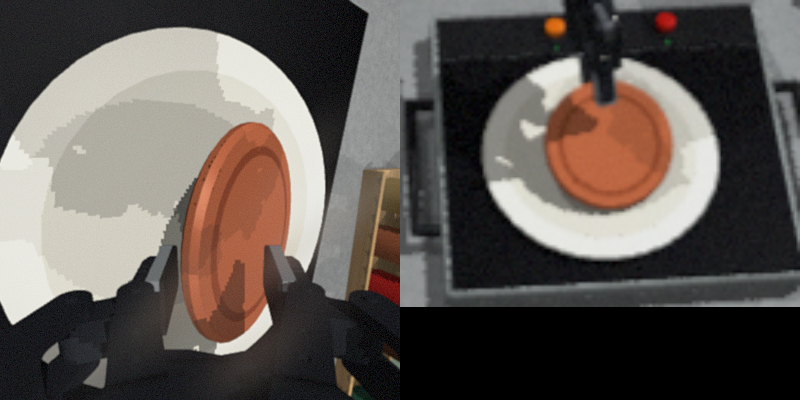

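```bash
python3 -m creep '[[[0,-0.1,0.15,0.5,0,0,0.52],[0,-0.1,0.15,0.5,0,0,0.51],[0,-0.1,0.15,0.5,0,0,0.5],[0,-0.1,0.15,0.5,0,0,0.49],[0,-0.1,0.15,0.5,0,0,0.48],[0,-0.1,0.15,0.5,0,0,0.47],[0,-0.1,0.15,0.5,0,0,0.46],[0,-0.1,0.15,0.5,0,0,0.44]]]'
python3 - <<'E'
from plan import *
st()
let(13,63,53,6,8)
d=r.snapshot("wrist");e=r.snapshot("scene");cv2.imwrite("pics/w11.png",np.hstack([d["pixels"][:, 100:500],cv2.copyMakeBorder(cv2.resize(e["pixels"][170:270,300:430],(400,307)),0,93,0,0,0)]))
E
```

```text
time_s: 12.27
tool_pos: [583.1, 156.2, 111.3]
ee_rot: [0.666, 0.703, 0.183, 0.17]
force: [-0.4, 1.2, -1.2]
opening: 47.7
t 12.27 p [583.1 156.2 111.3] z [ 0.484  0.03  -0.875] y [0.874 0.045 0.484] F [-0.4  1.2 -1.2] open 47.7 q [ 0.04 -0.48 -0.77  0.77  0.01  1.56]
TCP [582.7 156.6  95.8] tipin z 70.9 closure 0.38
[0.0, -0.1, 0.17] [0.25, -0.04, 0.01]
[0.0, -0.1, 0.17] [0.25, -0.04, 0.01]
[0.0, -0.1, 0.17] [0.25, -0.04, 0.01]
[0.0, -0.1, 0.17] [0.25, -0.04, 0.01]
[0.0, -0.1, 0.17] [0.25, -0.04, 0.01]
[0.0, -0.09, 0.17] [0.25, -0.04, 0.01]
[0.0, -0.09, 0.17] [0.25, -0.04, 0.01]
[0.0, -0.09, 0.17] [0.25, -0.04, 0.01]
```

View pics/w11.png

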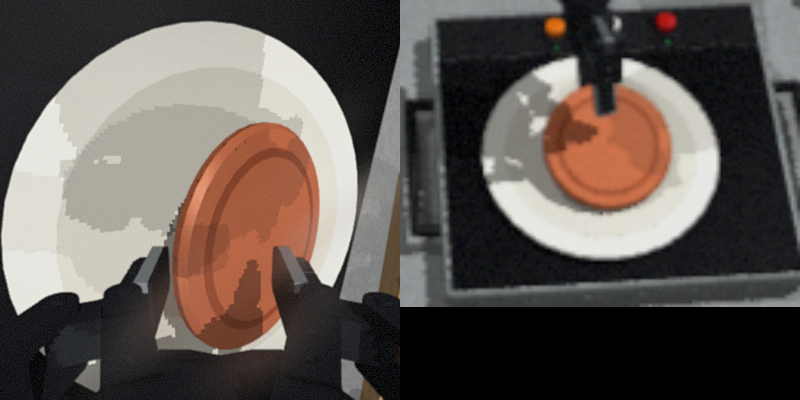

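```bash
python3 -m creep '[[[0,-0.1,0.15,0.3,0,0,0.43],[0,-0.1,0.15,0.3,0,0,0.42],[0,-0.1,0.15,0.3,0,0,0.42],[0,-0.1,0.15,0.3,0,0,0.41],[0,-0.1,0.15,0.3,0,0,0.4],[0,-0.1,0.15,0.3,0,0,0.39],[0,-0.1,0.15,0.3,0,0,0.38],[0,-0.1,0.15,0.3,0,0,0.38]]]'
python3 - <<'E'
from plan import *
st()
let(8,65,56,5,8)
d=r.snapshot("wrist");e=r.snapshot("scene");cv2.imwrite("pics/w12.png",np.hstack([d["pixels"][:, 100:500],cv2.copyMakeBorder(cv2.resize(e["pixels"][170:270,300:430],(400,307)),0,93,0,0,0)]))
E
```

```text
time_s: 13.03
tool_pos: [581.5, 156.2, 95.6]
ee_rot: [0.67, 0.707, 0.167, 0.155]
force: [-1.0, 0.5, -1.3]
opening: 53.1
t 13.03 p [581.5 156.2  95.6] z [ 0.443  0.028 -0.896] y [0.895 0.047 0.444] F [-1.   0.5 -1.3] open 53.1 q [ 0.04 -0.41 -0.74  0.78  0.01  1.56]
TCP [582.4 156.6  85. ] tipin z 60.6 closure 0.34
[0.0, -0.05, 0.12] [0.17, -0.04, 0.01]
[0.0, -0.05, 0.12] [0.17, -0.04, 0.01]
[0.0, -0.05, 0.12] [0.17, -0.04, 0.01]
[0.0, -0.05, 0.12] [0.17, -0.04, 0.01]
[0.0, -0.05, 0.12] [0.17, -0.04, 0.01]
[0.0, -0.05, 0.13] [0.17, -0.04, 0.01]
[0.0, -0.05, 0.13] [0.17, -0.04, 0.01]
[0.0, -0.05, 0.13] [0.17, -0.04, 0.01]
```

View pics/w12.png

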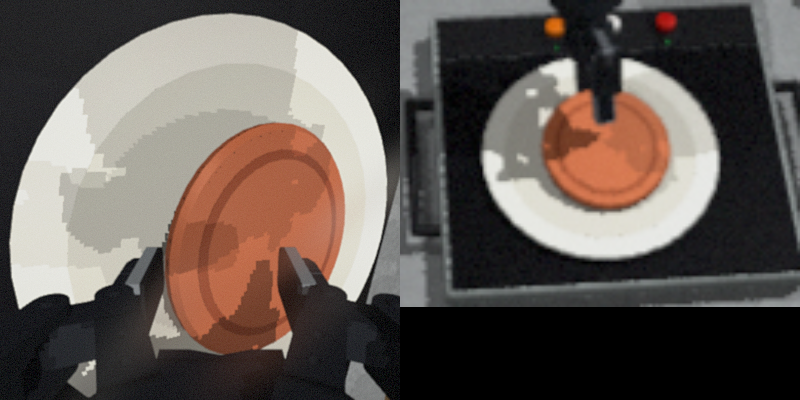

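```bash
python3 -m creep '[[[0,-0.05,0.12,0.2,0,0,0.37],[0,-0.05,0.12,0.2,0,0,0.37],[0,-0.05,0.12,0.2,0,0,0.36],[0,-0.05,0.12,0.2,0,0,0.36],[0,-0.05,0.12,0.2,0,0,0.35],[0,-0.05,0.12,0.2,0,0,0.35],[0,-0.05,0.12,0.2,0,0,0.34],[0,-0.05,0.12,0.2,0,0,0.34]]]'
python3 - <<'E'
from plan import *
st()
let(5,67,58,5,8)
d=r.snapshot("wrist");e=r.snapshot("scene");cv2.imwrite("pics/w13.png",np.hstack([d["pixels"][:, 100:500],cv2.copyMakeBorder(cv2.resize(e["pixels"][170:270,300:430],(400,307)),0,93,0,0,0)]))
E
```

```text
time_s: 13.8
tool_pos: [581.9, 156.3, 84.2]
ee_rot: [0.672, 0.709, 0.156, 0.145]
force: [-0.7, 0.5, -1.2]
opening: 56.4
t 13.8 p [581.9 156.3  84.2] z [ 0.416  0.027 -0.909] y [0.908 0.048 0.417] F [-0.7  0.5 -1.2] open 56.4 q [ 0.04 -0.36 -0.71  0.79  0.01  1.56]
TCP [583.4 156.6  77.5] tipin z 53.7 closure 0.32
[0.0, -0.02, 0.08] [0.2, -0.04, 0.01]
[0.0, -0.02, 0.08] [0.2, -0.04, 0.01]
[0.0, -0.02, 0.08] [0.2, -0.04, 0.01]
[0.0, -0.02, 0.08] [0.2, -0.04, 0.01]
[0.0, -0.02, 0.08] [0.2, -0.04, 0.01]
[0.0, -0.02, 0.08] [0.2, -0.04, 0.01]
[0.0, -0.02, 0.08] [0.2, -0.04, 0.01]
[0.0, -0.02, 0.08] [0.2, -0.04, 0.01]
```

View pics/w13.png

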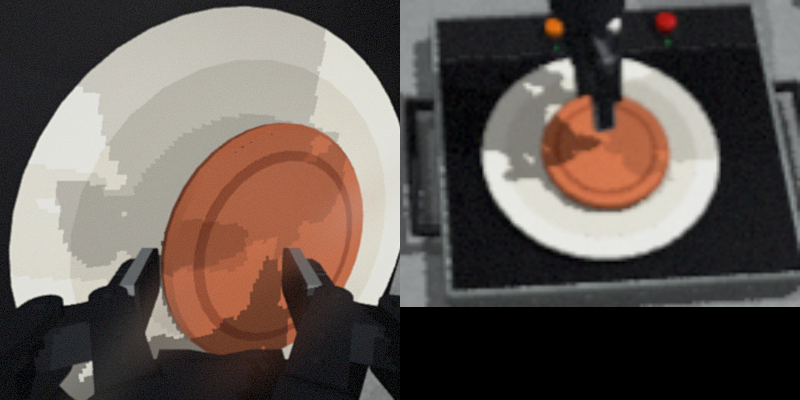

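```bash
python3 -m creep '[[[0,-0.02,0.1,0.2,0,0,0.33],[0,-0.02,0.1,0.2,0,0,0.33],[0,-0.02,0.1,0.2,0,0,0.33],[0,-0.02,0.08,0.2,0,0,0.33],[0,-0.02,0.08,0.2,0,0,0.32],[0,-0.02,0.08,0.2,0,0,0.32],[0,-0.02,0.08,0.2,0,0,0.32],[0,-0.02,0.05,0.2,0,0,0.32]]]'
python3 - <<'E'
from plan import *
st()
let(3,70,60,4,8)
E
```

```text
time_s: 14.57
tool_pos: [583.7, 156.5, 77.8]
ee_rot: [0.674, 0.711, 0.146, 0.135]
force: [-3.2, -0.6, 2.3]
opening: 58.2
t 14.57 p [583.7 156.5  77.8] z [ 0.389  0.025 -0.921] y [0.92  0.048 0.39 ] F [-3.2 -0.6  2.3] open 58.2 q [ 0.04 -0.32 -0.68  0.81  0.01  1.56]
TCP [584.7 156.7  72.7] tipin z 50.0 closure 0.29
[0.0, -0.01, 0.06] [0.37, -0.04, 0.01]
[0.0, -0.01, 0.06] [0.37, -0.04, 0.01]
[0.0, -0.01, 0.06] [0.37, -0.04, 0.01]
[0.0, -0.01, 0.06] [0.37, -0.04, 0.01]
[0.0, -0.01, 0.06] [0.37, -0.04, 0.01]
[0.0, -0.01, 0.06] [0.37, -0.04, 0.01]
[0.0, -0.01, 0.06] [0.37, -0.04, 0.01]
[0.0, -0.01, 0.06] [0.37, -0.04, 0.01]
```

Run:
```python
from plan import *
d=r.snapshot("wrist");e=r.snapshot("scene");t=r.snapshot("top")
cv2.imwrite("pics/w14.png",d["pixels"])
cv2.imwrite("pics/s14.png",np.hstack([cv2.resize(e["pixels"][170:270,300:430],(400,307)),cv2.resize(t["pixels"][115:225,220:350],(400,307))]))
```

```text
(no output)
```

View pics/w14.png

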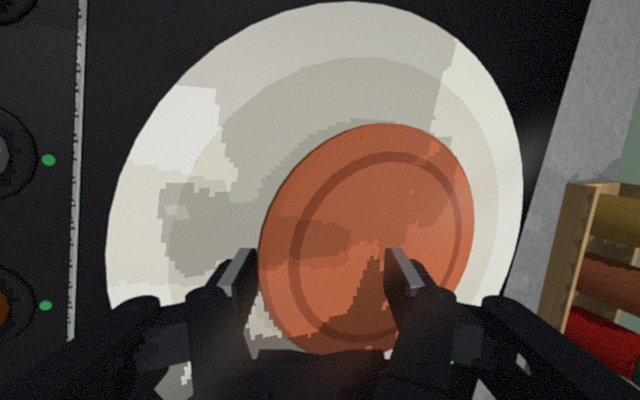

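View pics/s14.png

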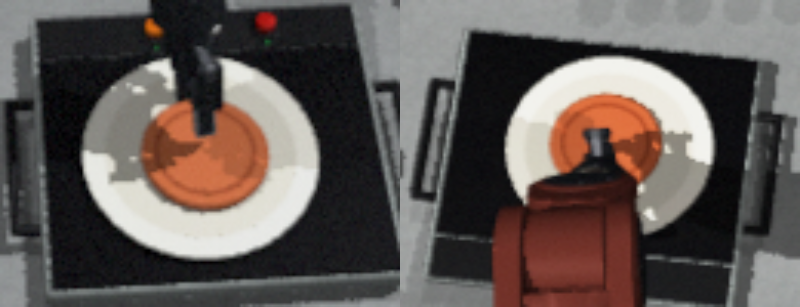

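The force reversed to +2.3 N up and the lower fingertip has reached the dinner plate (wrist view (235,290)). The disc is nearly flat, so I'll take the finger up a hair and back slowly.

```bash
python3 -m creep '[[[0,0,-0.1,0,0,0,0.32],[0,-0.05,-0.05,0,0,0,0.32],[0,-0.05,-0.02,0,0,0,0.32],[0,-0.05,-0.02,0,0,0,0.32],[0,-0.05,-0.02,0,0,0,0.32],[0,-0.05,-0.02,0,0,0,0.32]]]'
python3 - <<'E'
from plan import *
st()
d=r.snapshot("wrist")
cv2.imwrite("pics/w15.png",d["pixels"])
E
```

```text
time_s: 15.22
tool_pos: [581.2, 156.3, 79.5]
ee_rot: [0.674, 0.711, 0.147, 0.136]
force: [0.1, -0.7, 0.3]
opening: 58.2
t 15.22 p [581.2 156.3  79.5] z [ 0.391  0.025 -0.92 ] y [0.919 0.048 0.392] F [ 0.1 -0.7  0.3] open 58.2 q [ 0.04 -0.33 -0.69  0.81  0.01  1.56]
```

View pics/w15.png

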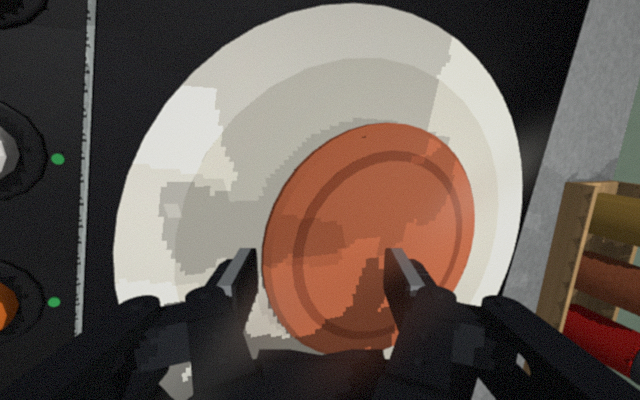

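```bash
python3 -m creep '[[[0,-0.1,-0.5,0,0,0,0.32],[0,0,-1.5,0,0,0,0.32],[0,0,-2.5,1,0,0,0.32],[0,0,-3,2,0,0,0.32],[0,0,-3,2.5,0,0,0.36],[0,0,-3,2.5,0,0,0.4],[0,0,-2,2.5,0,0,0.4],[-2,0,0,2.5,0,0,0.4]]]'
python3 - <<'E'
from plan import *
st()
d=r.snapshot("wrist");e=r.snapshot("scene");cv2.imwrite("pics/w16.png",np.hstack([d["pixels"][:, 100:500],cv2.copyMakeBorder(cv2.resize(e["pixels"][170:270,300:430],(400,307)),0,93,0,0,0)]))
s=r.sense();import pickle;pickle.dump((d,s["tool_pos"],s["ee_rot"]),open("w16.pkl","wb"))
E
```

```text
time_s: 15.93
tool_pos: [519.9, 134.5, 230.0]
ee_rot: [0.684, 0.725, 0.061, 0.054]
force: [1.0, 1.0, 0.7]
opening: 51.1
t 15.93 p [519.9 134.5 230. ] z [ 0.162  0.015 -0.987] y [0.985 0.056 0.163] F [1.  1.  0.7] open 51.1 q [ 0.   -0.3  -0.34  1.37  0.01  1.52]
```

View pics/w16.png

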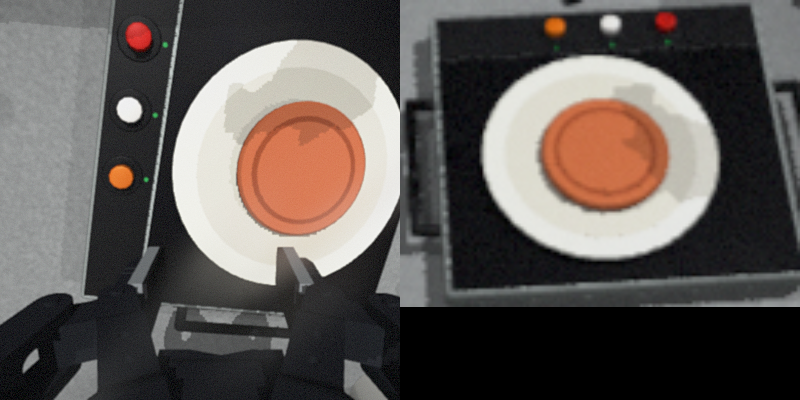

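Plate is flat on the dinner plate. I'll measure the offset in the scene, top and wrist views.

```bash
cat >> plan.py <<'E'
def ellip(d,pose,lo,hi,z,box,n,hull=True):
    hs=cv2.cvtColor(d["pixels"],cv2.COLOR_BGR2HSV);m=cv2.inRange(hs,np.array(lo),np.array(hi))
    k=np.zeros_like(m);x0,y0,x1,y1=box;k[y0:y1,x0:x1]=m[y0:y1,x0:x1]
    c=max(cv2.findContours(k,0,1)[0],key=cv2.contourArea);c=cv2.convexHull(c)[:,0,:]
    P=np.array([onz(d,u+.0,v+.0,z,pose)[:2] for u,v in c],np.float32)
    e=cv2.minEnclosingCircle(P)
    # least-squares circle
    A=np.c_[2*P,np.ones(len(P))];x=np.linalg.lstsq(A,(P**2).sum(1),rcond=None)[0]
    rr=np.sqrt(x[2]+x[0]**2+x[1]**2);res=np.hypot(*(P-x[:2]).T)-rr
    print(n,"lsq",x[:2].round(1),"r",rr.round(1),"resid",np.abs(res).max().round(1),"enc",np.round(e[0],1),round(e[1],1))
BR=((0,90,60),(18,255,255));WH=((0,0,120),(180,70,255));BL=((100,110,30),(130,255,255))
E
python3 - <<'E'
from plan import *
import pickle
d,p,q=pickle.load(open("w16.pkl","rb"))
ellip(d,(p,q),*BR,57,(300,80,480,260),"sp wrist")
ellip(d,(p,q),*WH,47,(265,25,500,250),"dp wrist")
for n,b,bw in[("scene",(335,195,395,245),(315,180,415,265)),("top",(255,135,320,200),(245,125,335,205))]:
    e=r.snapshot(n)
    ellip(e,None,*BR,57,b,"sp "+n)
    ellip(e,None,*WH,47,bw,"dp "+n)
    cv2.imwrite(f"pics/{n}16.png",e["pixels"])
E
```

```text
sp wrist lsq [624.9 155.5] r 62.7 resid 0.4 enc [624.8 155.5] 63.0
dp wrist lsq [622.4 151.4] r 118.3 resid 0.3 enc [622.5 151.5] 118.5
sp scene lsq [631.6 157. ] r 64.7 resid 1.4 enc [631.6 157.9] 65.6
dp scene lsq [624.4 154.3] r 120.5 resid 0.8 enc [624.4 154.2] 120.9
sp top lsq [593.6 182. ] r 100.9 resid 15.3 enc [593.1 181.3] 106.0
dp top lsq [626.3 155.1] r 119.3 resid 10.3 enc [625.9 156.4] 121.1
```

View pics/top16.png

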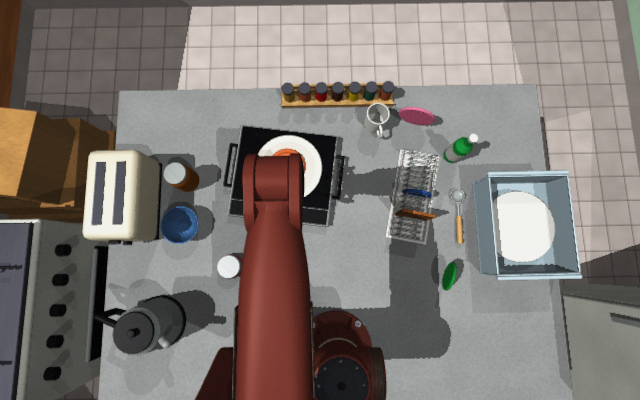

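```bash
python3 -m creep '[[[0,0.5,-1.5,2,0,0,0.5],[0,1,-1.5,2,0,0,0.7],[1,1.5,-1,2,0,0,0.9],[1,1.5,-1,2,0,0,1],[0,0.5,0,1,0,0,1],[0,0,0,0,0,0,1],[0,0,0,0,0,0,1]]]'
python3 - <<'E'
from plan import *
st()
s=r.sense();p,q=s["tool_pos"],s["ee_rot"]
d=r.snapshot("wrist");cv2.imwrite("pics/w17.png",d["pixels"])
import pickle;pickle.dump((d,p,q),open("w17.pkl","wb"))
T=np.array(d["tool_from_camera"]);print("cam",p+R.from_quat(q).apply(T[:3,3]))
ellip(d,(p,q),*BR,57,(150,0,600,400),"sp wrist")
ellip(d,(p,q),*WH,47,(150,0,600,400),"dp wrist")
E
```

```text
time_s: 16.72
tool_pos: [557.8, 158.8, 271.9]
ee_rot: [0.687, 0.726, -0.003, -0.007]
force: [-0.6, -0.2, 0.2]
opening: 0.1
t 16.72 p [557.8 158.8 271.9] z [-0.013  0.005 -1.   ] y [ 0.998  0.056 -0.013] F [-0.6 -0.2  0.2] open 0.1 q [0.05 0.06 0.09 1.61 0.01 1.56]
cam [556.64468179 223.96965653 392.14346249]
sp wrist lsq [627.5 159.4] r 63.7 resid 0.3 enc [627.6 159.3] 63.9
dp wrist lsq [622.4 152.5] r 121.7 resid 13.1 enc [619.2 147.5] 128.8
```

View pics/w17.png

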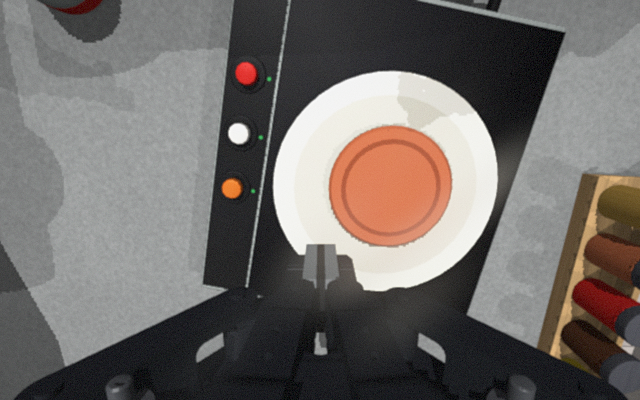

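```bash
cat >> plan.py <<'E'
def circ(d,pose,lo,hi,z,box,n,keep=lambda u,v:True,rad=None):
    hs=cv2.cvtColor(d["pixels"],cv2.COLOR_BGR2HSV);m=cv2.inRange(hs,np.array(lo),np.array(hi))
    k=np.zeros_like(m);x0,y0,x1,y1=box;k[y0:y1,x0:x1]=m[y0:y1,x0:x1]
    c=max(cv2.findContours(k,0,1)[0],key=cv2.contourArea);c=cv2.convexHull(c)[:,0,:]
    c=[(u,v) for u,v in c if keep(u,v)]
    P=np.array([onz(d,u,v,z,pose)[:2] for u,v in c])
    from scipy.optimize import least_squares
    f=least_squares(lambda x:np.hypot(*(P-x[:2]).T)-x[2],[*P.mean(0),60],loss="soft_l1")
    print(n,f.x.round(1),len(c),"resid",np.abs(f.fun).max().round(1));return f.x
E
python3 - <<'E'
from plan import *
import pickle
for f,kb in(("w16",lambda u,v:v<240 and u<480),("w17",lambda u,v:v<245)):
    d,p,q=pickle.load(open(f+".pkl","rb"))
    a=circ(d,(p,q),*BR,57,(280,20,520,255),"sp");b=circ(d,(p,q),*WH,47,(265,20,520,285),"dp",kb);print(a-b)
E
```

```text
sp [624.9 155.5  62.7] 56 resid 0.4
dp [622.2 151.6 118.1] 29 resid 0.2
[  2.68619293   3.93349797 -55.37361775]
sp [627.5 159.4  63.7] 53 resid 0.3
dp [624.  154.9 120.2] 45 resid 0.3
[  3.52313528   4.48766738 -56.51492243]
```

Run:
```python
from plan import *
plan([682,232,150],pose(-37,90),8)
```

```text
[0.82, 1.63, 1.5] [-0.11, -0.01, 5.02]
[0.96, 1.54, 1.51] [-0.11, -0.01, 5.02]
[1.09, 1.45, 1.51] [-0.11, -0.01, 5.02]
[1.21, 1.35, 1.51] [-0.11, -0.01, 5.02]
[1.33, 1.23, 1.51] [-0.11, -0.01, 5.02]
[1.43, 1.11, 1.52] [-0.11, -0.01, 5.02]
[1.52, 0.98, 1.52] [-0.11, -0.01, 5.02]
[1.6, 0.84, 1.52] [-0.11, -0.01, 5.02]
```

```bash
python3 -m creep '[[[0.8,1.6,1.5,0,0,5,1],[1,1.5,1.5,0,0,5,1],[1.1,1.4,1.5,0,0,5,1],[1.2,1.3,1.5,0,0,5,1],[1.3,1.2,1.5,0,0,5,1],[1.4,1.1,1.5,0,0,5,1],[1.5,1,1.5,0,0,5,1],[1.6,0.8,0.5,0,0,5,1]]]' 40
python3 - <<'E'
from plan import *
st()
plan([682,232,90],pose(-37,90),6)
E
```

```text
time_s: 17.43
tool_pos: [676.6, 232.8, 159.2]
ee_rot: [0.901, 0.434, -0.002, -0.004]
force: [-0.8, -1.0, -0.5]
opening: -0.0
t 17.43 p [676.6 232.8 159.2] z [-0.006  0.005 -1.   ] y [ 0.782 -0.623 -0.008] F [-0.8 -1.  -0.5] open -0.0 q [0.15 0.47 0.36 1.46 0.01 2.39]
[0.05, 0.09, 1.15] [-0.07, -0.0, -0.26]
[0.04, 0.09, 1.15] [-0.07, -0.0, -0.26]
[0.04, 0.08, 1.15] [-0.07, -0.0, -0.26]
[0.04, 0.08, 1.15] [-0.07, -0.0, -0.26]
[0.04, 0.08, 1.15] [-0.07, -0.0, -0.26]
[0.04, 0.08, 1.15] [-0.07, -0.0, -0.26]
```

```bash
python3 -m creep '[[[0,0.1,1.5,0,0,0,1],[0.1,0.1,1.5,0,0,0,1],[0.1,0.1,1.5,0,0,0,1],[0,0.1,1.3,0,0,0,1],[0,0,0.8,0,0,0,1],[0,0,0.5,0,0,0,1],[0,0,0,0,0,0,1]]]'
python3 - <<'E'
from plan import *
st()
plan([682,232,73.5],pose(-38.5,90),3)
d=r.snapshot("wrist");cv2.imwrite("pics/w18.png",d["pixels"])
E
```

```text
time_s: 18.02
tool_pos: [676.6, 233.2, 81.8]
ee_rot: [0.902, 0.432, -0.002, -0.004]
force: [0.2, -0.5, 0.1]
opening: 0.0
t 18.02 p [676.6 233.2  81.8] z [-0.007  0.005 -1.   ] y [ 0.779 -0.628 -0.009] F [ 0.2 -0.5  0.1] open 0.0 q [0.15 0.5  0.25 1.33 0.01 2.4 ]
[0.08, 0.17, 0.27] [-0.17, 0.01, -0.12]
[0.08, 0.17, 0.27] [-0.17, 0.01, -0.12]
[0.08, 0.17, 0.28] [-0.17, 0.01, -0.12]
```

View pics/w18.png

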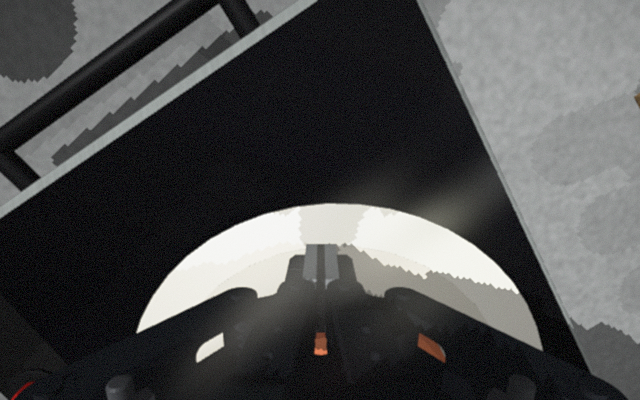

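```bash
python3 -m creep '[[[0,0.4,0.4,0,0,0,1],[0,0.3,0.4,0,0,0,1],[0,0.2,0.2,0,0,0,1],[-0.3,0,0,0,0,0,1],[-0.4,0,0,0,0,0,1],[-0.2,0,0,0,0,0,1]]]'
python3 - <<'E'
from plan import *
st()
s=r.sense();p=s["tool_pos"];u=np.array([.623,.782])
print("to centre of sp est",(p[:2]-[627.5,159.4])@u,"lat",np.cross(u,p[:2]-[627.5,159.4]),"to dp",(p[:2]-[624,155])@u)
E
```

```text
time_s: 18.57
tool_pos: [680.8, 219.7, 75.4]
ee_rot: [0.902, 0.432, 0.001, -0.003]
force: [0.2, 0.5, -0.3]
opening: 0.1
t 18.57 p [680.8 219.7  75.4] z [-0.001  0.006 -1.   ] y [ 0.779 -0.628 -0.005] F [ 0.2  0.5 -0.3] open 0.1 q [0.13 0.49 0.23 1.31 0.01 2.38]
to centre of sp est 80.31341568869425 lat -4.125456057585573 to dp 85.93471568869425<stdin>:4: DeprecationWarning: Arrays of 2-dimensional vectors are deprecated. Use arrays of 3-dimensional vectors instead. (deprecated in NumPy 2.0)
```

```bash
python3 -m creep '[[[-0.2,-0.2,0.1,0,0,0,1],[-0.2,-0.1,0.1,0,0,0,1],[-0.15,0,0.05,0,0,0,1],[-0.15,0,0,0,0,0,1],[-0.15,0,0,0,0,0,1]]]'
python3 - <<'E'
from plan import *
st()
s=r.sense();p=s["tool_pos"];u=np.array([.623,.782])
print("sp",(p[:2]-[627.5,159.4])@u,"to dp",(p[:2]-[624,155])@u)
E
```

```text
time_s: 18.98
tool_pos: [672.8, 214.8, 73.9]
ee_rot: [0.902, 0.432, 0.002, -0.003]
force: [1.2, 0.7, -0.6]
opening: 0.1
t 18.98 p [672.8 214.8  73.9] z [ 0.001  0.007 -1.   ] y [ 0.779 -0.627 -0.004] F [ 1.2  0.7 -0.6] open 0.1 q [0.12 0.46 0.19 1.3  0.01 2.37]
sp 71.49301386129414 to dp 77.11431386129415
```

```bash
python3 -m creep '[[[-0.1,0,0,0,0,0,1],[0,0,0,0,0,0,1],[0.5,0,0,0,0,0,1],[1.5,0,-0.5,0,0,0,1],[1,0,-2,0,0,0,1],[0,0,-4,0,0,0,1],[0,0,-4,0,0,-4,1],[0,0,-4,0,0,-4,1]]]'
python3 - <<'E'
from plan import *
st()
plan([590,120,300],pose(-20,90),5)
E
```

```text
time_s: 19.65
tool_pos: [686.0, 236.9, 209.5]
ee_rot: [0.869, 0.494, -0.008, -0.006]
force: [0.7, 0.8, -0.1]
opening: 0.1
t 19.65 p [686.  236.9 209.5] z [-0.021  0.003 -1.   ] y [ 0.859 -0.512 -0.019] F [ 0.7  0.8 -0.1] open 0.1 q [0.15 0.53 0.53 1.59 0.01 2.26]
[-3.01, -0.49, -1.78] [-0.23, 0.07, -2.16]
[-2.98, -0.59, -1.78] [-0.23, 0.07, -2.16]
[-2.96, -0.7, -1.79] [-0.23, 0.07, -2.16]
[-2.93, -0.8, -1.79] [-0.23, 0.07, -2.16]
[-2.89, -0.9, -1.8] [-0.23, 0.07, -2.16]
```

```bash
python3 -m creep '[[[-3,-0.4,-1.8,0,0,-2.2,1],[-3,-0.4,-1.8,0,0,-2.2,0.8],[-3,-0.4,-1.8,0,0,-2.2,0.6],[-3,-0.4,-1.8,0,0,-2.2,0.4],[-2.5,-0.4,-1.8,0,0,-2.2,0.4],[-1,0,0,0,0,0,0.4],[0,0,0,0,0,0,0.4],[0,0,0,0,0,0,0.4]]]'
python3 - <<'E'
from plan import *
st()
s=r.sense();p,q=s["tool_pos"],s["ee_rot"]
d=r.snapshot("wrist");cv2.imwrite("pics/w19.png",d["pixels"])
import pickle;pickle.dump((d,p,q),open("w19.pkl","wb"))
a=circ(d,(p,q),*BR,57,(150,0,600,245),"sp");b=circ(d,(p,q),*WH,47,(150,0,600,280),"dp",lambda u,v:v<240);print(a-b)
E
```

```text
time_s: 20.32
tool_pos: [605.6, 103.9, 315.7]
ee_rot: [0.814, 0.581, -0.001, -0.002]
force: [0.8, 0.2, 0.4]
opening: 50.9
t 20.32 p [605.6 103.9 315.7] z [-0.003  0.002 -1.   ] y [ 0.946 -0.324 -0.004] F [0.8 0.2 0.4] open 50.9 q [-0.04  0.18  0.29  1.69  0.    1.86]
sp [625.3 154.8  63.8] 46 resid 0.4
dp [624.1 154.9 120.2] 77 resid 0.3
[  1.18255451  -0.10121857 -56.44818931]
```

View pics/w19.png

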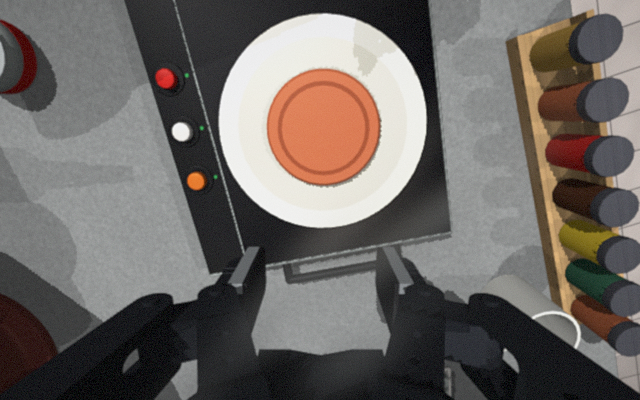

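The nudge worked: the side plate is 1.2 mm off centre and the dinner plate hasn't moved. Next is the saucer.

Run:
```python
from plan import *
from h import *
import pickle
d,p,q=pickle.load(open("w19.pkl","rb"))
for n,u,v in(("red",166,78),("wh",182,131),("or",196,181)): print(n,onz(d,u,v,42,(p,q)).round(1))
plan([525,-285,260],pose(-12,90),10)
```

```text
red [475.3 265.2  42. ]
wh [467.4 206.1  42. ]
or [458.1 146.1  42. ]
[-3.94, 0.5, 0.55] [-0.03, -0.01, -0.69]
[-3.95, 0.45, 0.55] [-0.03, -0.01, -0.69]
[-3.95, 0.4, 0.55] [-0.03, -0.01, -0.69]
[-3.96, 0.36, 0.55] [-0.03, -0.01, -0.69]
[-3.96, 0.31, 0.55] [-0.03, -0.01, -0.69]
[-3.97, 0.26, 0.55] [-0.03, -0.01, -0.69]
[-3.97, 0.21, 0.55] [-0.03, -0.01, -0.69]
[-3.97, 0.16, 0.55] [-0.03, -0.01, -0.69]
[-3.97, 0.12, 0.55] [-0.03, -0.01, -0.69]
[-3.97, 0.07, 0.55] [-0.03, -0.01, -0.69]
```

```bash
python3 -m creep '[[[-3.9,0.5,0.4,0,0,-0.7,0.4],[-3.9,0.4,0.4,0,0,-0.7,0.4],[-3.9,0.4,0.4,0,0,-0.7,0.4],[-3.9,0.4,0.4,0,0,-0.7,0.4],[-3.9,0.3,0.4,0,0,-0.7,0.4],[-3.9,0.3,0.4,0,0,-0.7,0.4],[-3.9,0.2,0.4,0,0,-0.7,0.4],[-3.9,0.2,0.4,0,0,-0.7,0.4]]]'
python3 - <<'E'
from plan import *
st()
plan([523,-293,240],pose(-12,90),4)
E
```

```text
time_s: 21.03
tool_pos: [547.3, -198.5, 269.3]
ee_rot: [0.777, 0.629, -0.002, -0.009]
force: [-0.1, -0.3, 0.1]
opening: 50.7
t 21.03 p [ 547.3 -198.5  269.3] z [-0.015  0.011 -1.   ] y [ 0.978 -0.208 -0.017] F [-0.1 -0.3  0.1] open 50.7 q [-0.57  0.08  0.1   1.61  0.    1.21]
[-2.44, -0.09, 0.72] [-0.24, -0.1, -0.01]
[-2.44, -0.09, 0.72] [-0.24, -0.1, -0.01]
[-2.44, -0.1, 0.72] [-0.24, -0.1, -0.01]
[-2.44, -0.1, 0.73] [-0.24, -0.1, -0.01]
```

```bash
python3 -m creep '[[[-2,-0.1,0.7,-0.2,-0.1,0,0.4],[-2,-0.1,0.7,-0.2,-0.1,0,0.4],[-1.8,-0.1,0.7,-0.2,-0.1,0,0.4],[-1.2,-0.1,0.5,-0.2,-0.1,0,0.4],[0,0,0,0,0,0,0.4],[0,0,0,0,0,0,0.4]]]'
python3 - <<'E'
from plan import *
st()
s=r.sense();p,q=s["tool_pos"],s["ee_rot"]
d=r.snapshot("wrist");cv2.imwrite("pics/w20.png",d["pixels"])
import pickle;pickle.dump((d,p,q),open("w20.pkl","wb"))
e=r.snapshot("top")
a=circ(e,None,*BR,57,(255,135,320,200),"sp");b=circ(e,None,*WH,47,(245,125,335,205),"dp");print(a-b)
E
```

```text
time_s: 21.53
tool_pos: [528.0, -271.6, 230.8]
ee_rot: [0.779, 0.627, -0.002, -0.007]
force: [0.6, 0.6, 0.4]
opening: 51.0
t 21.53 p [ 528.  -271.6  230.8] z [-0.013  0.009 -1.   ] y [ 0.977 -0.213 -0.015] F [0.6 0.6 0.4] open 51.0 q [-0.69  0.1   0.05  1.54 -0.    1.09]
sp [625.4 156.3  64.3] 24 resid 1.1
dp [625.6 157.  120.6] 36 resid 1.0
[ -0.2392909   -0.65063282 -56.31601392]
```

View pics/w20.png

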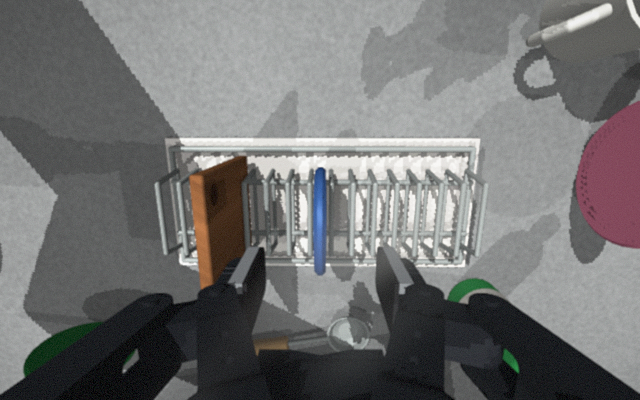

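Run:
```python
from plan import *
import pickle
d,p,q=pickle.load(open("w20.pkl","rb"));po=(p,q)
A,B=onz(d,320.5,168,60,po),onz(d,320,273,60,po);C=(A+B)/2
print(A,B,C,np.linalg.norm(A-B),"yaw",np.rad2deg(np.arctan2((A-B)[1],(A-B)[0]))-90, onz(d,320,215,110,po),onz(d,320,230,110,po))
plan([C[0],C[1],118],pose(-12,90),8)
```

```text
[ 531.1872775  -247.63641505   60.        ] [ 508.86337725 -347.71824915   60.        ] [ 520.02532738 -297.6773321    60.        ] 102.54135769954766 yaw -12.574348963756378 [ 525.37895572 -276.1839954   110.        ] [ 522.78561626 -288.05356173  110.        ]
[-0.35, -0.01, 1.42] [-0.1, -0.04, -0.03]
[-0.35, -0.01, 1.42] [-0.1, -0.04, -0.03]
[-0.35, -0.01, 1.42] [-0.1, -0.04, -0.03]
[-0.35, -0.02, 1.42] [-0.1, -0.04, -0.03]
[-0.35, -0.02, 1.42] [-0.1, -0.04, -0.03]
[-0.35, -0.02, 1.42] [-0.1, -0.04, -0.03]
[-0.35, -0.03, 1.42] [-0.1, -0.04, -0.03]
[-0.35, -0.03, 1.42] [-0.1, -0.04, -0.03]
```

```bash
python3 -m creep '[[[-0.4,0,1.4,-0.1,0,0,0.5],[-0.4,0,1.4,-0.1,0,0,0.5],[-0.4,0,1.4,-0.1,0,0,0.5],[-0.4,0,1.4,-0.1,0,0,0.5],[-0.4,0,1.4,-0.1,0,0,0.5],[-0.3,0,1.2,0,0,0,0.5],[-0.2,0,0.8,0,0,0,0.5],[0,0,0,0,0,0,0.5]]]'
python3 - <<'E'
from plan import *
st()
d=r.snapshot("wrist");cv2.imwrite("pics/w21.png",d["pixels"])
plan([520.5,-296.5,117],pose(-12,90),2)
E
```

```text
time_s: 22.3
tool_pos: [529.1, -288.4, 143.1]
ee_rot: [0.775, 0.632, 0.002, 0.0]
force: [-1.2, 0.2, 0.1]
opening: 42.7
t 22.3 p [ 529.1 -288.4  143.1] z [ 0.004  0.002 -1.   ] y [ 0.98  -0.201  0.003] F [-1.2  0.2  0.1] open 42.7 q [-0.72  0.12 -0.09  1.36  0.    1.06]
[-0.49, -0.35, 1.35] [0.1, -0.08, 0.21]
[-0.49, -0.35, 1.35] [0.1, -0.08, 0.21]
```

View pics/w21.png

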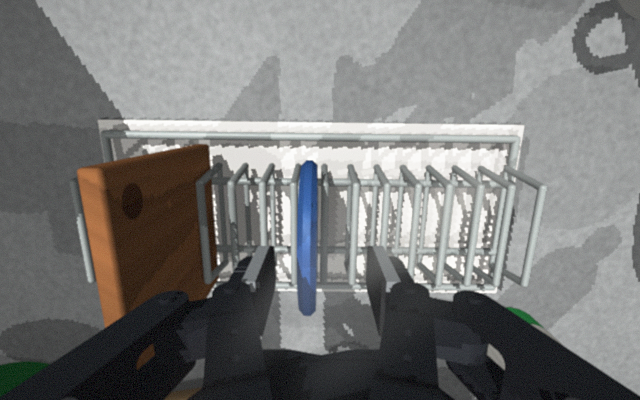

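```bash
python3 -m creep '[[[-0.3,-0.4,1,0,0,0.2,0.5],[-0.3,-0.3,1,0,0,0.2,0.5],[-0.3,-0.1,0.6,0,0,0,0.5],[0,0,0.3,0,0,0,0.5],[0,0,0,0,0,0,0.5]]]'
python3 - <<'E'
from plan import *
st()
d=r.snapshot("wrist");cv2.imwrite("pics/w22.png",d["pixels"])
plan([520.5,-296.5,117],pose(-12,90),2)
E
```

```text
time_s: 22.77
tool_pos: [520.0, -296.4, 114.7]
ee_rot: [0.777, 0.629, 0.003, 0.002]
force: [0.7, 0.8, -1.3]
opening: 42.6
t 22.77 p [ 520.  -296.4  114.7] z [ 0.007 -0.    -1.   ] y [ 0.978 -0.208  0.007] F [ 0.7  0.8 -1.3] open 42.6 q [-0.74  0.11 -0.14  1.31  0.    1.04]
[0.0, 0.02, -0.1] [0.19, -0.03, 0.01]
[0.0, 0.02, -0.1] [0.19, -0.03, 0.01]
```

View pics/w22.png

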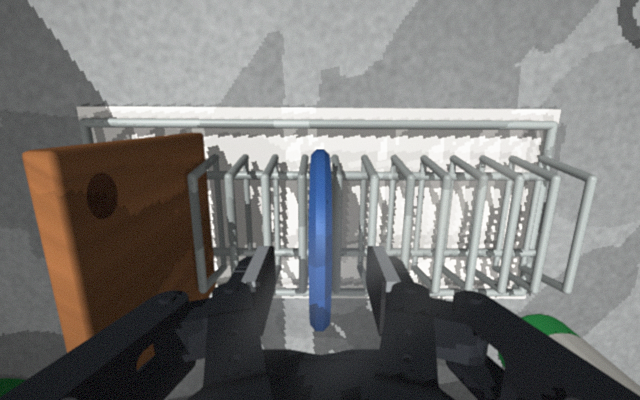

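```bash
python3 -m creep '[[[0,0,0,0,0,0,0.7],[0,0,0,0,0,0,1],[0,0,0,0,0,0,1],[0,0,0,0,0,0,1],[0,0,-0.5,0,0,0,1],[0,0,-1,0,0,0,1],[0,0,-1.5,0,0,0,1],[0,0,-2,0,0,0,1]]]' 80
python3 - <<'E'
from plan import *
st()
d=r.snapshot("wrist");cv2.imwrite("pics/w23.png",d["pixels"])
E
```

```text
time_s: 23.48
tool_pos: [518.2, -294.7, 164.4]
ee_rot: [0.777, 0.63, 0.002, -0.001]
force: [0.4, -0.2, -1.7]
opening: 7.7
t 23.48 p [ 518.2 -294.7  164.4] z [ 0.002  0.004 -1.   ] y [ 0.978 -0.207  0.001] F [ 0.4 -0.2 -1.7] open 7.7 q [-0.74  0.09 -0.07  1.4   0.    1.04]
```

View pics/w23.png

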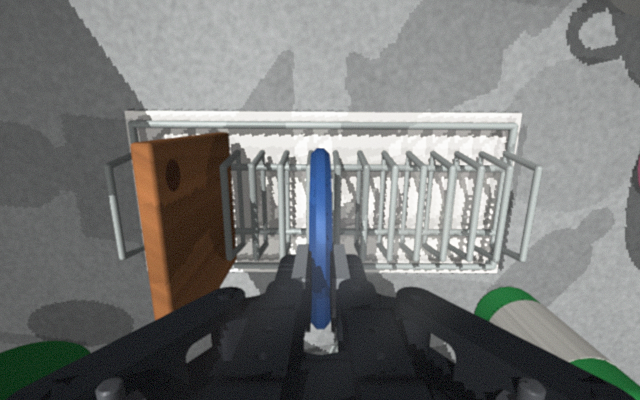

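```bash
python3 -m creep '[[[0,0,-2.5,0,0,0,1],[0,0,-3,0,0,0,1],[0,0,-3,0,0,0,1],[0.5,0,-2,0,0,0,1],[2,0,-1,0,0,-0.5,1],[3.5,0,0,0,0,-0.7,1],[3.5,0,0,-1.5,0,-0.7,1],[3.5,0,0,-1.5,0,-0.7,1]]]'
python3 - <<'E'
from plan import *
st()
p,Rt=edge_pose([623,154.5],2.4,58,80,L=104.7,rad=50,ztop=57);print(p);plan(p,Rt,10)
E
```

```text
time_s: 24.2
tool_pos: [544.5, -171.3, 296.9]
ee_rot: [0.764, 0.644, 0.02, 0.027]
force: [0.2, 0.1, -1.2]
opening: 7.8
t 24.2 p [ 544.5 -171.3  296.9] z [ 0.065 -0.016 -0.998] y [ 0.983 -0.17   0.067] F [ 0.2  0.1 -1.2] open 7.8 q [-0.54 -0.05  0.01  1.58  0.02  1.2 ]
[621.75878323 154.4479776  228.44023199]
[3.34, 0.16, 0.68] [-2.81, 0.4, -1.17]
[3.34, 0.2, 0.71] [-2.81, 0.4, -1.17]
[3.33, 0.23, 0.75] [-2.81, 0.4, -1.17]
[3.32, 0.26, 0.78] [-2.81, 0.4, -1.17]
[3.31, 0.29, 0.82] [-2.81, 0.4, -1.17]
[3.29, 0.31, 0.86] [-2.81, 0.4, -1.17]
[3.28, 0.33, 0.9] [-2.81, 0.4, -1.17]
[3.27, 0.36, 0.94] [-2.81, 0.4, -1.17]
[3.25, 0.38, 0.98] [-2.81, 0.4, -1.17]
[3.24, 0.39, 1.02] [-2.81, 0.4, -1.17]
```

```bash
python3 -m creep '[[[3.3,0.2,0.3,-2.8,0.4,-1.1,1],[3.3,0.2,0.4,-2.8,0.4,-1.1,1],[3.3,0.2,0.5,-2.8,0.4,-1.1,1],[3.3,0.3,0.6,-2.8,0.4,-1.1,1],[3.3,0.3,0.7,-2.8,0.4,-1.1,1],[3.3,0.3,0.8,-2.8,0.4,-1.1,1],[3.3,0.3,0.8,-2.8,0.4,-1.1,1],[3,0.3,0.8,-2.8,0.4,-1.1,1]]]'
python3 - <<'E'
from plan import *
st()
p,Rt=edge_pose([623,154.5],2.4,52,45,L=104.7,rad=50,ztop=57);print(p);plan(p,Rt,6)
E
```

```text
time_s: 24.87
tool_pos: [606.1, 99.1, 265.3]
ee_rot: [0.687, 0.685, 0.174, 0.168]
force: [1.7, -0.5, -1.9]
opening: 7.6
t 24.87 p [606.1  99.1 265.3] z [ 0.468  0.008 -0.883] y [ 0.883 -0.005  0.468] F [ 1.7 -0.5 -1.9] open 7.6 q [-0.07 -0.46 -0.47  1.07  0.04  1.51]
[612.48952487 154.05948057 187.58303328]
[0.9, -0.52, 1.2] [-1.68, 0.15, -0.39]
[0.9, -0.55, 1.19] [-1.68, 0.15, -0.39]
[0.91, -0.57, 1.17] [-1.68, 0.15, -0.39]
[0.91, -0.6, 1.16] [-1.68, 0.15, -0.39]
[0.91, -0.63, 1.14] [-1.68, 0.15, -0.39]
[0.91, -0.66, 1.13] [-1.68, 0.15, -0.39]
```

```bash
python3 -m creep '[[[0.8,-0.5,1.1,-1.7,0.2,-0.4,1],[0.9,-0.5,1.1,-1.7,0.2,-0.4,1],[0.9,-0.6,1.1,-1.7,0.2,-0.4,1],[0.8,-0.6,1.1,-1.7,0.2,-0.4,1],[0.7,-0.6,1,-1.7,0.2,-0.4,1],[0.5,-0.5,0.7,-1.5,0.1,-0.3,1],[0,0,0,0,0,0,1]]]'
python3 - <<'E'
from plan import *
st()
p,Rt=edge_pose([623,154.5],2.4,51,4,L=104.7,rad=50,ztop=57);print(p);plan(p,Rt,8)
d=r.snapshot("scene");cv2.imwrite("pics/s24.png",cv2.resize(d["pixels"][120:320,220:480],None,fx=3,fy=3))
E
```

```text
time_s: 25.45
tool_pos: [606.7, 156.7, 195.2]
ee_rot: [0.649, 0.686, 0.242, 0.226]
force: [0.0, -0.1, -3.3]
opening: 8.1
t 25.45 p [606.7 156.7 195.2] z [ 0.623  0.039 -0.781] y [0.78  0.042 0.624] F [ 0.  -0.1 -3.3] open 8.1 q [ 0.04 -0.64 -0.8   0.73  0.02  1.56]
[611.00641451 153.99731983 145.51378412]
[-0.04, -0.35, 0.52] [-0.05, -0.09, 0.06]
[-0.04, -0.35, 0.52] [-0.05, -0.09, 0.06]
[-0.04, -0.35, 0.52] [-0.05, -0.09, 0.06]
[-0.04, -0.35, 0.52] [-0.05, -0.09, 0.06]
[-0.04, -0.35, 0.52] [-0.05, -0.09, 0.06]
[-0.04, -0.35, 0.52] [-0.05, -0.09, 0.06]
[-0.04, -0.35, 0.52] [-0.05, -0.09, 0.06]
[-0.04, -0.35, 0.52] [-0.05, -0.09, 0.06]
```

View pics/s24.png

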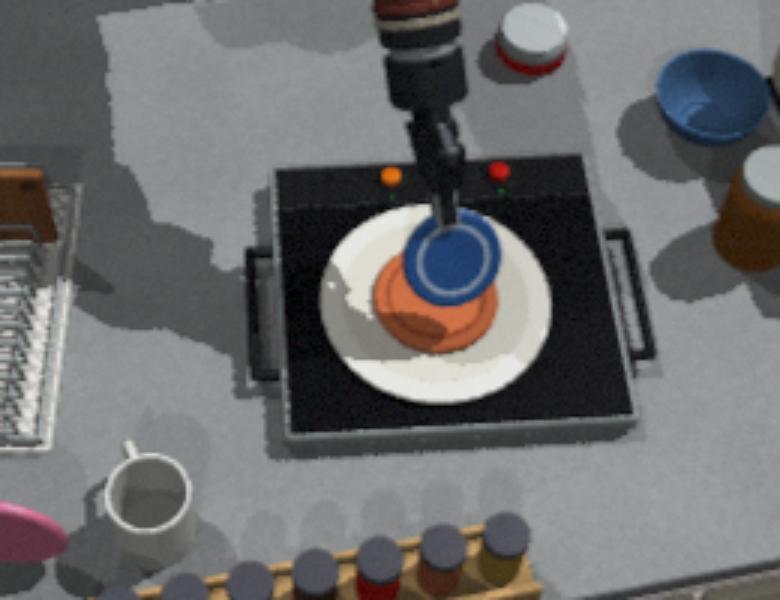

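```bash
python3 -m creep '[[[0,-0.3,0.5,0,0,0,1],[0,-0.35,0.6,0,0,0,1],[0,-0.35,0.6,0,0,0,1],[0,-0.35,0.6,0,0,0,1],[0,-0.35,0.6,0,0,0,1],[0,-0.35,0.4,0,0,0,1],[0,-0.2,0.2,0,0,0,1],[0,0,0,0,0,0,1]]]'
python3 - <<'E'
from plan import *
st()
s=r.sense();M=R.from_quat(s["ee_rot"]).as_matrix();print("edge",s["tool_pos"]+104.7*M[:,2]-5*M[:,1])
p,Rt=edge_pose([623,154.5],2.4,51,1,L=104.7,rad=50,ztop=57);print(p);plan(p,Rt,4)
E
```

```text
time_s: 26.17
tool_pos: [614.4, 154.6, 156.0]
ee_rot: [0.65, 0.684, 0.242, 0.227]
force: [-1.1, -0.1, -2.8]
opening: 7.3
t 26.17 p [614.4 154.6 156. ] z [ 0.625  0.037 -0.78 ] y [0.779 0.039 0.626] F [-1.1 -0.1 -2.8] open 7.3 q [ 0.03 -0.59 -0.84  0.64  0.02  1.56]
edge [675.91575126 158.19650712  71.16342828]
[611.00641451 153.99731983 142.51378412]
[-0.01, -0.28, 0.21] [-0.07, -0.15, 0.09]
[-0.01, -0.28, 0.21] [-0.07, -0.15, 0.09]
[-0.01, -0.28, 0.21] [-0.07, -0.15, 0.09]
[-0.01, -0.28, 0.21] [-0.07, -0.15, 0.09]
```

```bash
python3 -m creep '[[[0,-0.3,0.2,0,0,0,1],[0,-0.3,0.2,0,0,0,1],[0,-0.25,0.2,0,0,0,1],[0,-0.1,0.1,0,0,0,1],[0,0,0,0,0,0,1]]]'
python3 - <<'E'
from plan import *
st()
s=r.sense();M=R.from_quat(s["ee_rot"]).as_matrix();print("edge",s["tool_pos"]+104.7*M[:,2]-5*M[:,1])
E
```

```text
time_s: 26.58
tool_pos: [611.1, 154.4, 143.7]
ee_rot: [0.65, 0.684, 0.242, 0.227]
force: [0.8, -0.3, -2.5]
opening: 7.5
t 26.58 p [611.1 154.4 143.7] z [ 0.625  0.037 -0.78 ] y [0.779 0.039 0.626] F [ 0.8 -0.3 -2.5] open 7.5 q [ 0.03 -0.6  -0.87  0.62  0.02  1.56]
edge [672.62178446 158.05655571  58.89442516]
```

```bash
python3 -m creep '[[[0,-0.05,0.1,0,0,0,1],[0,-0.05,0.1,0,0,0,1],[0,-0.05,0.05,0,0,0,1],[0,0,0,0,0,0,1]]]'
python3 - <<'E'
from plan import *
st()
s=r.sense();M=R.from_quat(s["ee_rot"]).as_matrix();print("edge",s["tool_pos"]+104.7*M[:,2]-5*M[:,1])
d=r.snapshot("wrist");cv2.imwrite("pics/w26.png",d["pixels"])
E
```

```text
time_s: 26.92
tool_pos: [612.5, 154.6, 142.7]
ee_rot: [0.649, 0.684, 0.243, 0.228]
force: [0.0, -0.7, -1.7]
opening: 7.7
t 26.92 p [612.5 154.6 142.7] z [ 0.627  0.037 -0.778] y [0.777 0.039 0.628] F [ 0.  -0.7 -1.7] open 7.7 q [ 0.03 -0.59 -0.87  0.62  0.02  1.56]
edge [674.31553913 158.26604771  58.12939972]
```

View pics/w26.png

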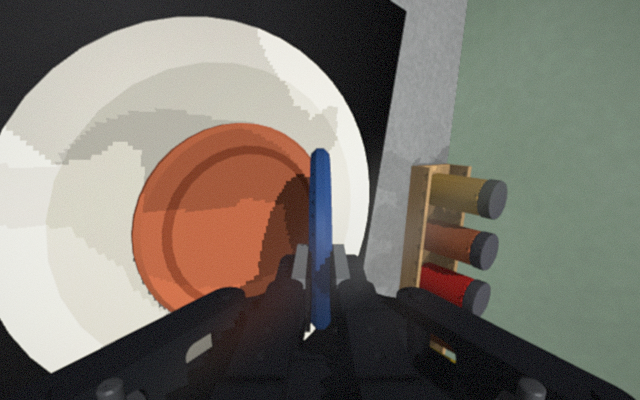

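```bash
python3 -m creep '[[[0,-0.15,0.1,0,0,0,1],[0,-0.1,0.1,0,0,0,1],[0,0,0,0,0,0,1]]]'
python3 - <<'E'
from plan import *
st()
s=r.sense();M=R.from_quat(s["ee_rot"]).as_matrix();print("edge",s["tool_pos"]+104.7*M[:,2]-5*M[:,1])
E
```

```text
time_s: 27.22
tool_pos: [613.2, 154.7, 142.2]
ee_rot: [0.649, 0.683, 0.245, 0.229]
force: [-1.2, 0.0, 0.0]
opening: 8.0
t 27.22 p [613.2 154.7 142.2] z [ 0.631  0.037 -0.775] y [0.774 0.039 0.632] F [-1.2  0.   0. ] open 8.0 q [ 0.03 -0.59 -0.87  0.61  0.02  1.56]
edge [675.35676411 158.39574658  57.84662671]
```

Contact: Fz has gone from −1.7 to 0 N with the edge at z≈57.8. Opening slowly so the saucer leans on the lower finger.

```bash
python3 -m creep '[[[0,0,0,0,0,0,0.91],[0,0,0,0,0,0,0.89],[0,0,0,0,0,0,0.87],[0,0,0,0,0,0,0.85],[0,0,0,0,0,0,0.83],[0,0,0,0,0,0,0.81],[0,0,0,0,0,0,0.8]]]' 20
python3 - <<'E'
from plan import *
st()
s=r.sense()
K=dict(E=(675.4,158.4),hd=2.9,D=100,ztop=57)
let(43,50,25,11,6,**K)
d=r.snapshot("wrist");cv2.imwrite("pics/w27.png",d["pixels"])
E
```

```text
time_s: 27.8
tool_pos: [612.9, 154.7, 141.5]
ee_rot: [0.649, 0.683, 0.244, 0.229]
force: [-0.8, 0.5, -0.7]
opening: 17.1
t 27.8 p [612.9 154.7 141.5] z [ 0.63   0.037 -0.776] y [0.775 0.039 0.631] F [-0.8  0.5 -0.7] open 17.1 q [ 0.03 -0.59 -0.87  0.61  0.02  1.56]
TCP [606.7 154.9 139.5] tipin z 116.8 closure 0.71
[0.01, -0.1, -0.04] [-0.14, -0.05, -0.0]
[0.01, -0.1, -0.04] [-0.14, -0.05, -0.0]
[0.01, -0.1, -0.04] [-0.14, -0.05, -0.0]
[0.01, -0.1, -0.04] [-0.14, -0.05, -0.0]
[0.01, -0.1, -0.04] [-0.14, -0.05, -0.0]
[0.01, -0.1, -0.04] [-0.14, -0.05, -0.0]
```

View pics/w27.png

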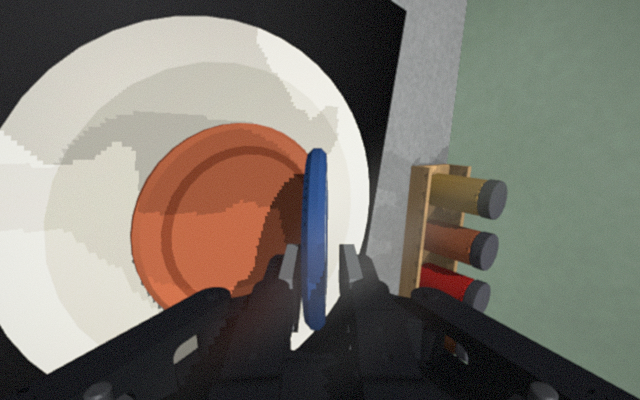

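Leaning on the lower finger as before. Continuing with the same let-down, scaled to the smaller disc.

```bash
python3 -m creep '[[[0,-0.1,-0.05,0,0,0,0.79],[0,-0.1,-0.05,0,0,0,0.77],[0,-0.1,-0.05,0,0,0,0.76],[0,-0.1,-0.05,0,0,0,0.74],[0,-0.1,-0.05,0,0,0,0.73],[0,-0.1,-0.05,0,0,0,0.71]]]'
python3 - <<'E'
from plan import *
st()
K=dict(E=(675.4,158.4),hd=2.9,D=100,ztop=57)
let(35,52,32,8,7,**K)
E
```

```text
time_s: 28.35
tool_pos: [605.6, 154.3, 139.5]
ee_rot: [0.649, 0.683, 0.244, 0.229]
force: [-1.0, -0.0, -1.6]
opening: 24.5
t 28.35 p [605.6 154.3 139.5] z [ 0.63   0.037 -0.776] y [0.775 0.039 0.631] F [-1.  -0.  -1.6] open 24.5 q [ 0.03 -0.62 -0.9   0.62  0.02  1.56]
TCP [600.1 154.6 132. ] tipin z 108.1 closure 0.62
[0.01, -0.13, 0.03] [0.16, -0.04, -0.0]
[0.01, -0.13, 0.03] [0.16, -0.04, -0.0]
[0.01, -0.13, 0.03] [0.16, -0.04, -0.0]
[0.01, -0.13, 0.03] [0.16, -0.04, -0.0]
[0.01, -0.13, 0.03] [0.16, -0.04, -0.0]
[0.01, -0.13, 0.03] [0.16, -0.04, -0.0]
[0.01, -0.13, 0.03] [0.16, -0.04, -0.0]
```

```bash
python3 -m creep '[[[0,-0.12,0,0.2,0,0,0.7],[0,-0.12,0,0.2,0,0,0.69],[0,-0.12,0,0.2,0,0,0.68],[0,-0.12,0,0.2,0,0,0.67],[0,-0.12,0,0.2,0,0,0.65],[0,-0.12,0,0.2,0,0,0.64],[0,-0.12,0,0.2,0,0,0.62]]]'
python3 - <<'E'
from plan import *
st()
K=dict(E=(675.4,158.4),hd=2.9,D=100,ztop=57)
let(27,56,40,7,8,**K)
d=r.snapshot("wrist");e=r.snapshot("scene");cv2.imwrite("pics/w29.png",np.hstack([d["pixels"][:, 100:500],cv2.copyMakeBorder(cv2.resize(e["pixels"][170:270,300:430],(400,307)),0,93,0,0,0)]))
E
```

```text
time_s: 28.93
tool_pos: [598.2, 153.9, 133.7]
ee_rot: [0.652, 0.687, 0.235, 0.22]
force: [0.0, 0.1, 0.2]
opening: 32.5
t 28.93 p [598.2 153.9 133.7] z [ 0.609  0.036 -0.793] y [0.792 0.04  0.61 ] F [0.  0.1 0.2] open 32.5 q [ 0.03 -0.62 -0.89  0.64  0.02  1.56]
TCP [597.6 154.5 121.5] tipin z 96.6 closure 0.53
[0.01, -0.1, 0.12] [0.44, -0.04, -0.0]
[0.01, -0.1, 0.12] [0.44, -0.04, -0.0]
[0.01, -0.1, 0.12] [0.44, -0.04, -0.0]
[0.01, -0.1, 0.12] [0.44, -0.04, -0.0]
[0.01, -0.09, 0.12] [0.44, -0.04, -0.0]
[0.01, -0.09, 0.12] [0.44, -0.04, -0.0]
[0.01, -0.09, 0.12] [0.44, -0.04, -0.0]
[0.01, -0.09, 0.12] [0.44, -0.04, -0.0]
```

View pics/w29.png

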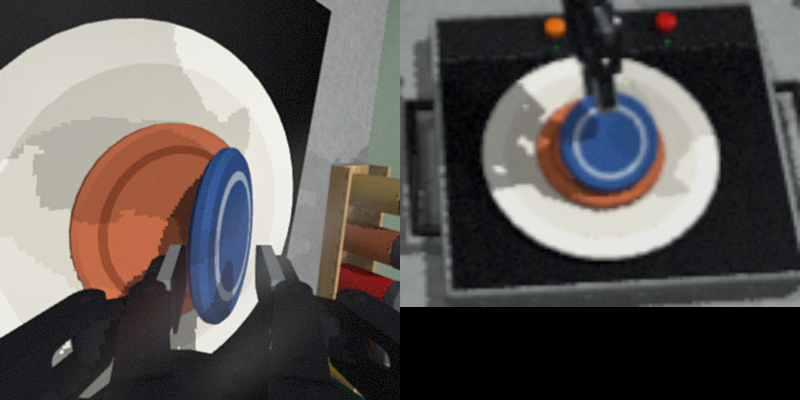

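```bash
python3 -m creep '[[[0,-0.1,0.1,0.4,0,0,0.61],[0,-0.1,0.1,0.4,0,0,0.6],[0,-0.1,0.1,0.4,0,0,0.59],[0,-0.1,0.1,0.4,0,0,0.58],[0,-0.1,0.1,0.4,0,0,0.57],[0,-0.1,0.1,0.4,0,0,0.56],[0,-0.1,0.1,0.4,0,0,0.54],[0,-0.1,0.1,0.4,0,0,0.53]]]'
python3 - <<'E'
from plan import *
st()
K=dict(E=(675.4,158.4),hd=2.9,D=100,ztop=57)
let(20,60,48,6,8,**K)
E
```

```text
time_s: 29.7
tool_pos: [596.3, 153.9, 121.5]
ee_rot: [0.658, 0.694, 0.214, 0.2]
force: [-0.6, 0.1, -1.7]
opening: 40.6
t 29.7 p [596.3 153.9 121.5] z [ 0.559  0.033 -0.829] y [0.827 0.042 0.56 ] F [-0.6  0.1 -1.7] open 40.6 q [ 0.03 -0.54 -0.84  0.68  0.01  1.56]
TCP [597.7 154.5 111.2] tipin z 86.0 closure 0.44
[0.01, -0.06, 0.12] [0.51, -0.04, 0.0]
[0.01, -0.06, 0.12] [0.51, -0.04, 0.0]
[0.01, -0.06, 0.12] [0.51, -0.04, 0.0]
[0.01, -0.05, 0.12] [0.51, -0.04, 0.0]
[0.01, -0.05, 0.12] [0.51, -0.04, 0.0]
[0.01, -0.05, 0.12] [0.51, -0.04, 0.0]
[0.01, -0.05, 0.12] [0.51, -0.04, 0.0]
[0.01, -0.05, 0.12] [0.51, -0.04, 0.0]
```

```bash
python3 -m creep '[[[0,-0.06,0.12,0.5,0,0,0.52],[0,-0.06,0.12,0.5,0,0,0.51],[0,-0.06,0.12,0.5,0,0,0.5],[0,-0.06,0.12,0.5,0,0,0.49],[0,-0.06,0.12,0.5,0,0,0.48],[0,-0.06,0.12,0.5,0,0,0.47],[0,-0.06,0.12,0.5,0,0,0.46],[0,-0.06,0.12,0.5,0,0,0.44]]]'
python3 - <<'E'
from plan import *
st()
K=dict(E=(675.4,158.4),hd=2.9,D=100,ztop=57)
let(13,63,53,6,8,**K)
d=r.snapshot("wrist");e=r.snapshot("scene");cv2.imwrite("pics/w30.png",np.hstack([d["pixels"][:, 100:500],cv2.copyMakeBorder(cv2.resize(e["pixels"][170:270,300:430],(400,307)),0,93,0,0,0)]))
E
```

```text
time_s: 30.37
tool_pos: [597.4, 154.0, 109.4]
ee_rot: [0.666, 0.701, 0.187, 0.174]
force: [-0.7, 0.3, -0.7]
opening: 47.7
t 30.37 p [597.4 154.  109.4] z [ 0.493  0.03  -0.87 ] y [0.868 0.044 0.494] F [-0.7  0.3 -0.7] open 47.7 q [ 0.03 -0.44 -0.75  0.74  0.01  1.56]
TCP [597.9 154.5  99. ] tipin z 74.1 closure 0.38
[0.01, -0.06, 0.12] [0.32, -0.04, 0.0]
[0.01, -0.06, 0.12] [0.32, -0.04, 0.0]
[0.01, -0.06, 0.12] [0.32, -0.04, 0.0]
[0.01, -0.06, 0.12] [0.32, -0.04, 0.0]
[0.01, -0.06, 0.12] [0.32, -0.04, 0.0]
[0.01, -0.06, 0.12] [0.32, -0.04, 0.0]
[0.01, -0.05, 0.12] [0.32, -0.04, 0.0]
[0.01, -0.05, 0.12] [0.32, -0.04, 0.0]
```

View pics/w30.png

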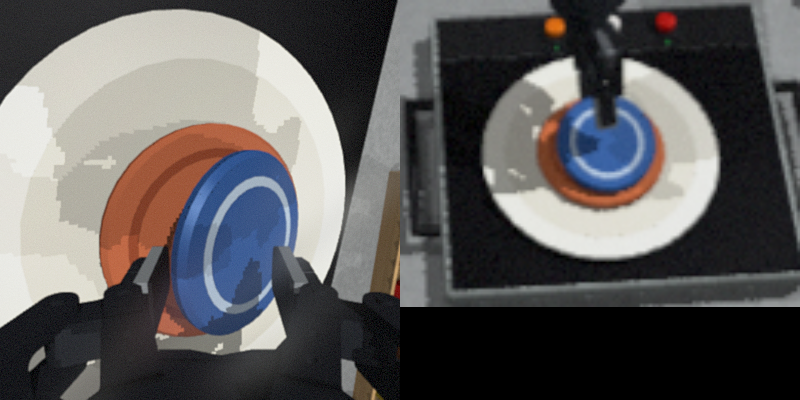

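```bash
python3 -m creep '[[[0,-0.05,0.12,0.3,0,0,0.43],[0,-0.05,0.12,0.3,0,0,0.42],[0,-0.05,0.12,0.3,0,0,0.42],[0,-0.05,0.12,0.3,0,0,0.41],[0,-0.05,0.12,0.3,0,0,0.4],[0,-0.05,0.12,0.3,0,0,0.39],[0,-0.05,0.12,0.3,0,0,0.38],[0,-0.05,0.12,0.3,0,0,0.38]]]'
python3 - <<'E'
from plan import *
st()
K=dict(E=(675.4,158.4),hd=2.9,D=100,ztop=57)
let(8,65,56,5,8,**K)
E
```

```text
time_s: 31.13
tool_pos: [598.4, 154.1, 98.0]
ee_rot: [0.669, 0.705, 0.171, 0.159]
force: [-1.1, -0.4, -0.9]
opening: 53.0
t 31.13 p [598.4 154.1  98. ] z [ 0.453  0.028 -0.891] y [0.89  0.046 0.454] F [-1.1 -0.4 -0.9] open 53.0 q [ 0.04 -0.37 -0.71  0.76  0.01  1.56]
TCP [598.1 154.5  90.8] tipin z 66.4 closure 0.34
[0.0, -0.04, 0.08] [0.25, -0.04, 0.01]
[0.0, -0.04, 0.08] [0.25, -0.04, 0.01]
[0.0, -0.04, 0.08] [0.25, -0.04, 0.01]
[0.0, -0.04, 0.08] [0.25, -0.04, 0.01]
[0.0, -0.04, 0.08] [0.25, -0.04, 0.01]
[0.0, -0.04, 0.08] [0.25, -0.04, 0.01]
[0.0, -0.04, 0.08] [0.25, -0.04, 0.01]
[0.0, -0.04, 0.08] [0.25, -0.04, 0.01]
```

```bash
python3 -m creep '[[[0,-0.05,0.08,0.25,0,0,0.37],[0,-0.05,0.08,0.25,0,0,0.37],[0,-0.05,0.08,0.25,0,0,0.36],[0,-0.05,0.08,0.25,0,0,0.36],[0,-0.05,0.08,0.25,0,0,0.35],[0,-0.05,0.08,0.25,0,0,0.35],[0,-0.05,0.08,0.25,0,0,0.34],[0,-0.05,0.08,0.25,0,0,0.33]]]'
python3 - <<'E'
from plan import *
st()
d=r.snapshot("wrist");e=r.snapshot("scene");cv2.imwrite("pics/w31.png",np.hstack([d["pixels"][:, 100:500],cv2.copyMakeBorder(cv2.resize(e["pixels"][170:270,300:430],(400,307)),0,93,0,0,0)]))
E
```

```text
time_s: 31.8
tool_pos: [597.6, 154.1, 89.6]
ee_rot: [0.672, 0.709, 0.157, 0.146]
force: [-1.7, -0.6, -0.7]
opening: 57.1
t 31.8 p [597.6 154.1  89.6] z [ 0.418  0.026 -0.908] y [0.907 0.047 0.419] F [-1.7 -0.6 -0.7] open 57.1 q [ 0.04 -0.32 -0.67  0.79  0.01  1.56]
```

View pics/w31.png

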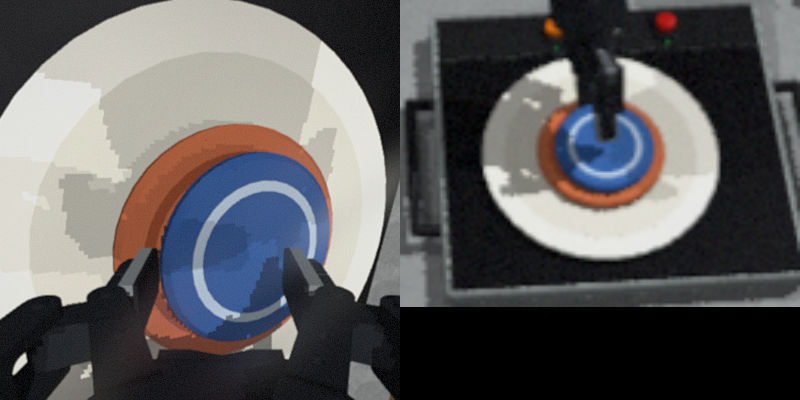

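```bash
python3 -m creep '[[[0,-0.05,0,0.2,0,0,0.33],[0,-0.05,0,0.2,0,0,0.33],[0,-0.05,-0.02,0.2,0,0,0.32],[0,-0.05,-0.02,0.2,0,0,0.32],[0,-0.05,-0.02,0,0,0,0.32],[0,-0.05,-0.02,0,0,0,0.32]]]'
python3 - <<'E'
from plan import *
st()
d=r.snapshot("wrist");cv2.imwrite("pics/w32.png",d["pixels"])
E
```

```text
time_s: 32.4
tool_pos: [595.2, 153.9, 90.1]
ee_rot: [0.673, 0.71, 0.152, 0.142]
force: [0.4, -0.1, 0.5]
opening: 58.1
t 32.4 p [595.2 153.9  90.1] z [ 0.406  0.025 -0.914] y [0.912 0.047 0.407] F [ 0.4 -0.1  0.5] open 58.1 q [ 0.04 -0.31 -0.66  0.81  0.01  1.56]
```

View pics/w32.png

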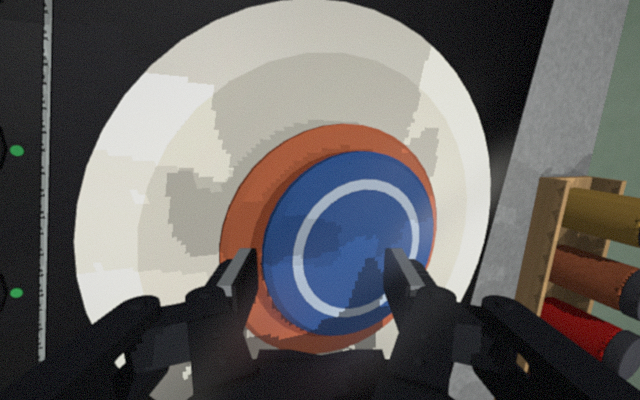

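The saucer is down and the finger is clear: there's a gap at columns 255–263 and the force is about 0. Withdrawing to look from above.

```bash
python3 -m creep '[[[0,-0.1,-0.5,0,0,0,0.32],[0,0,-1.5,0,0,0,0.32],[0,0,-2.5,1,0,0,0.32],[0,0,-3,3,0,0,0.4],[0,0,-3,4,0,0,0.6],[-1,0,-3,4,0,0,0.8],[-2,1,-3,4,0,0,1],[-2,2,-2,4,0,0,1]]]' 40
python3 -m creep '[[[-1,3,-1,3,0,0,1],[0,3,-1,2,0,0,1],[0,3,0,0,0,0,1],[0,1,0,0,0,0,1],[0,0,0,0,0,0,1],[0,0,0,0,0,0,1]]]'
cat >> plan.py <<'E'
def look(name,zs=67):
    st();s=r.sense();p,q=s["tool_pos"],s["ee_rot"]
    d=r.snapshot("wrist");cv2.imwrite(f"pics/{name}.png",d["pixels"])
    import pickle;pickle.dump((d,p,q),open(name+".pkl","wb"))
    c=circ(d,(p,q),(100,70,30),(135,255,255),zs,(200,0,520,245),"sau")
    a=circ(d,(p,q),*BR,57,(200,0,520,245),"sp");b=circ(d,(p,q),*WH,47,(200,0,520,280),"dp",lambda u,v:v<235)
    print("sp-dp",(a-b)[:2].round(1),"sau-sp",(c-a)[:2].round(1),"sau-dp",(c-b)[:2].round(1))
E
python3 -c "
from plan import *
look('w33')"
```

```text
time_s: 33.12
tool_pos: [555.6, 106.5, 269.0]
ee_rot: [0.686, 0.727, 0.023, 0.018]
force: [0.5, 0.0, 0.8]
opening: 2.7
time_s: 33.62
tool_pos: [652.4, 98.8, 293.4]
ee_rot: [0.688, 0.726, -0.003, -0.005]
force: [-0.0, 0.4, -0.0]
opening: -0.1
t 33.62 p [652.4  98.8 293.4] z [-0.011  0.003 -1.   ] y [ 0.998  0.054 -0.011] F [-0.   0.4 -0. ] open -0.1 q [-0.05  0.33  0.42  1.68  0.    1.47]
sau [628.5 156.8  49. ] 44 resid 0.2
sp [625.6 154.7  63.8] 58 resid 0.4
dp [624.3 154.9 120.2] 68 resid 0.2
sp-dp [ 1.3 -0.1] sau-sp [2.9 2.1] sau-dp [4.2 2. ]
```

View pics/w33.png

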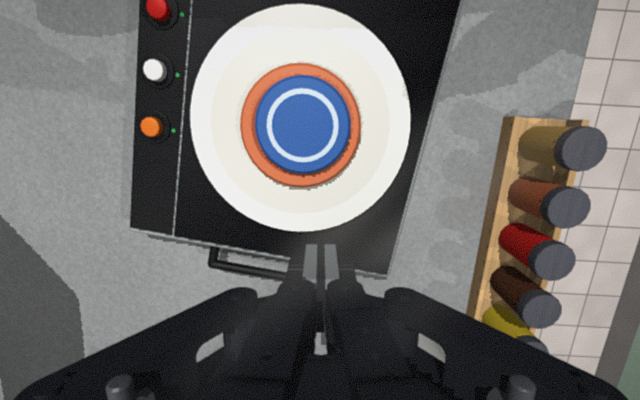

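Run:
```python
from plan import *
plan([692,196,120],pose(-58.5,90),10)
```

```text
[0.94, 0.47, 1.73] [-0.07, 0.01, 6.16]
[0.99, 0.36, 1.73] [-0.07, 0.01, 6.16]
[1.02, 0.25, 1.74] [-0.07, 0.01, 6.16]
[1.04, 0.14, 1.74] [-0.07, 0.01, 6.16]
[1.05, 0.03, 1.74] [-0.07, 0.01, 6.16]
[1.05, -0.09, 1.74] [-0.07, 0.01, 6.16]
[1.03, -0.2, 1.74] [-0.07, 0.01, 6.16]
[1.0, -0.31, 1.74] [-0.07, 0.01, 6.16]
[0.96, -0.42, 1.74] [-0.07, 0.01, 6.16]
[0.91, -0.52, 1.74] [-0.07, 0.01, 6.16]
```

```bash
python3 -m creep '[[[0.9,0.5,1.3,0,0,6.2,1],[1,0.4,1.7,0,0,6.2,1],[1,0.2,1.7,0,0,6.2,1],[1,0.1,1.7,0,0,6.2,1],[1,0,1.7,0,0,6.2,1],[1,-0.1,1.7,0,0,6.2,1],[1,-0.2,1.5,0,0,6.2,1],[1,-0.3,1,0,0,6.2,1]]]'
python3 - <<'E'
from plan import *
st()
plan([692,196,95],pose(-58.5,90),5)
E
```

```text
time_s: 34.33
tool_pos: [677.0, 176.8, 175.5]
ee_rot: [0.935, 0.354, -0.0, -0.001]
force: [-0.4, -0.4, -0.1]
opening: 0.1
t 34.33 p [677.  176.8 175.5] z [-0.002  0.002 -1.   ] y [ 0.662 -0.749 -0.003] F [-0.4 -0.4 -0.1] open 0.1 q [0.07 0.42 0.32 1.47 0.   2.49]
[0.48, -0.08, 1.61] [-0.03, 0.0, 1.99]
[0.48, -0.1, 1.61] [-0.03, 0.0, 1.99]
[0.47, -0.12, 1.61] [-0.03, 0.0, 1.99]
[0.47, -0.14, 1.61] [-0.03, 0.0, 1.99]
[0.46, -0.15, 1.61] [-0.03, 0.0, 1.99]
```

```bash
python3 -m creep '[[[1,-0.1,0.5,0,0,2,1],[0.8,-0.1,1.2,0,0,2,1],[0.6,-0.1,1.6,0,0,2,1],[0.2,-0.1,1.6,0,0,2,1],[0,-0.1,1.2,0,0,2,1],[0,0,0.5,0,0,0,1],[0,0,0,0,0,0,1]]]'
python3 - <<'E'
from plan import *
st()
s=r.sense();p=s["tool_pos"][:2];x=R.from_quat(s["ee_rot"]).as_matrix()[:2,0]
for n,c in(("sau",[628.5,156.8]),("aim",[625.2,154.8])):
    d=p-np.array(c);print(n,"along",d@x,"lat(+toolx left)",x[0]*d[1]-x[1]*d[0])
print(x)
E
```

```text
time_s: 34.92
tool_pos: [685.4, 202.0, 109.2]
ee_rot: [0.964, 0.266, -0.001, -0.002]
force: [-0.6, -0.2, -0.4]
opening: 0.0
t 34.92 p [685.4 202.  109.2] z [-0.003  0.003 -1.   ] y [ 0.513 -0.858 -0.004] F [-0.6 -0.2 -0.4] open 0.0 q [0.1  0.48 0.28 1.37 0.   2.71]
sau along 71.99567583276418 lat(+toolx left) 9.558408000741448
aim along 75.85435930125949 lat(+toolx left) 9.58124723029935
[0.85824942 0.51323019]
```

```bash
python3 -m creep '[[[0,0.5,0.7,0,0,0,1],[0,0.4,0.8,0,0,0,1],[0,0.2,0.7,0,0,0,1],[0,0,0.4,0,0,0,1],[0,0,0.2,0,0,0,1],[0,0,0,0,0,0,1]]]'
cat >> plan.py <<'E'
def al(cs):
    s=r.sense();p=s["tool_pos"][:2];x=R.from_quat(s["ee_rot"]).as_matrix()[:2,0]
    for n,c in cs:
        d=p-np.array(c);print(n,"along",(d@x).round(1),"lat",(x[0]*d[1]-x[1]*d[0]).round(1))
E
python3 - <<'E'
from plan import *
st();al((("sau",[628.5,156.8]),("aim",[625.2,154.8])))
E
```

```text
time_s: 35.42
tool_pos: [691.7, 190.7, 82.6]
ee_rot: [0.964, 0.268, 0.001, -0.001]
force: [-0.6, 0.5, 0.9]
opening: 0.1
t 35.42 p [691.7 190.7  82.6] z [ 0.001  0.003 -1.   ] y [ 0.516 -0.857 -0.002] F [-0.6  0.5  0.9] open 0.1 q [0.09 0.5  0.25 1.32 0.   2.69]
sau along 71.7 lat -3.5
aim along 75.5 lat -3.5
```

Aim is 61 along, so I need to push about 14 mm, with contact after about 11 mm.

```bash
python3 -m creep '[[[-0.3,-0.2,0,0,0,0,1],[-0.3,-0.1,0,0,0,0,1],[-0.2,0,0,0,0,0,1],[-0.15,0,0,0,0,0,1],[-0.1,0,0,0,0,0,1],[0,0,0,0,0,0,1]]]'
python3 - <<'E'
from plan import *
st();al((("sau",[628.5,156.8]),("aim",[625.2,154.8])))
E
```

```text
time_s: 35.92
tool_pos: [680.4, 187.9, 83.7]
ee_rot: [0.963, 0.268, 0.001, -0.001]
force: [-0.2, 0.4, 0.2]
opening: -0.3
t 35.92 p [680.4 187.9  83.7] z [ 0.002  0.003 -1.   ] y [ 0.516 -0.857 -0.002] F [-0.2  0.4  0.2] open -0.3 q [0.08 0.46 0.2  1.31 0.   2.68]
sau along 60.5 lat -0.2
aim along 64.3 lat -0.2
```

```bash
python3 -m creep '[[[-0.15,0,0,0,0,0,1],[-0.15,0,0,0,0,0,1],[-0.1,0,0,0,0,0,1],[0,0,0,0,0,0,1]]]'
python3 - <<'E'
from plan import *
st();al((("sau",[628.5,156.8]),("aim",[625.2,154.8])))
E
```

```text
time_s: 36.25
tool_pos: [677.1, 185.9, 84.0]
ee_rot: [0.963, 0.268, 0.002, -0.001]
force: [0.2, -0.3, 0.1]
opening: 0.1
t 36.25 p [677.1 185.9  84. ] z [ 0.003  0.003 -1.   ] y [ 0.516 -0.856 -0.001] F [ 0.2 -0.3  0.1] open 0.1 q [0.08 0.44 0.19 1.31 0.   2.68]
sau along 56.6 lat -0.2
aim along 60.5 lat -0.2
```

```bash
python3 -m creep '[[[0.5,0,0,0,0,0,1],[1,0,-0.5,0,0,0,1],[1,0,-2.5,0,0,0,1],[0,0,-4,0,0,0,1],[-1,0.8,-3.5,0,0,-6,1],[-2,1,-3.5,0,0,-6,1],[-2.5,1.2,-3,0,0,-6,1],[-3,1,-2,0,0,-6,1]]]'
python3 - <<'E'
from plan import *
st();plan([640,98,300],pose(-20,90),4)
E
```

```text
time_s: 36.92
tool_pos: [660.2, 114.6, 271.6]
ee_rot: [0.882, 0.471, -0.005, -0.004]
force: [1.7, -0.1, -0.3]
opening: 0.1
t 36.92 p [660.2 114.6 271.6] z [-0.012  0.003 -1.   ] y [ 0.831 -0.556 -0.011] F [ 1.7 -0.1 -0.3] open 0.1 q [-0.02  0.35  0.41  1.64  0.    2.14]
[-0.63, -0.2, -0.71] [-0.17, 0.04, -3.45]
[-0.62, -0.23, -0.71] [-0.17, 0.04, -3.45]
[-0.6, -0.27, -0.71] [-0.17, 0.04, -3.45]
[-0.58, -0.3, -0.71] [-0.17, 0.04, -3.45]
```

```bash
python3 -m creep '[[[-0.6,-0.2,-0.7,0,0,-3.4,1],[-0.6,-0.2,-0.7,0,0,-3.4,1],[-0.4,-0.2,-0.5,0,0,-3,1],[0,0,0,0,0,0,1],[0,0,0,0,0,0,1]]]'
python3 -c "
from plan import *
look('w34')"
```

```text
time_s: 37.33
tool_pos: [648.8, 97.5, 301.7]
ee_rot: [0.836, 0.548, 0.001, 0.0]
force: [-0.2, 0.4, -0.5]
opening: -0.2
t 37.33 p [648.8  97.5 301.7] z [ 0.001  0.    -1.   ] y [ 0.917 -0.399  0.001] F [-0.2  0.4 -0.5] open -0.2 q [-0.05  0.3   0.41  1.68  0.    1.93]
sau [625.8 155.   49. ] 47 resid 0.5
sp [625.9 154.7  63.8] 49 resid 0.4
dp [624.3 154.9 120.2] 45 resid 0.5
sp-dp [ 1.5 -0.2] sau-sp [-0.   0.3] sau-dp [1.5 0.1]
```

View pics/w34.png

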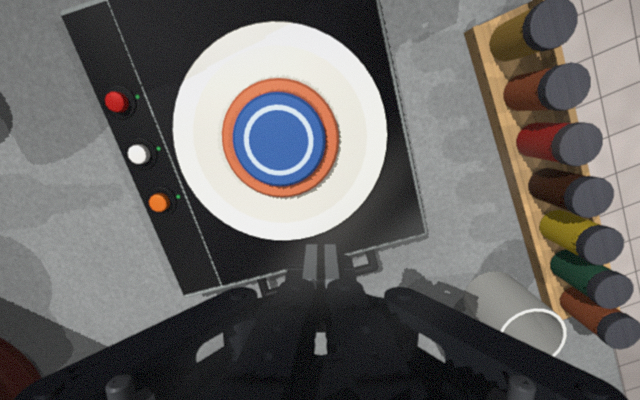

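Run:
```python
from plan import *
import pickle
d,p,q=pickle.load(open("w34.pkl","rb"))
hs=cv2.cvtColor(d["pixels"],cv2.COLOR_BGR2HSV)
for n,lo,hi in(("red",(0,150,90),(6,255,255)),("or",(8,150,120),(22,255,255))):
    m=cv2.inRange(hs,np.array(lo),np.array(hi));k=np.zeros_like(m);k[80:220,90:180]=m[80:220,90:180]
    M=cv2.moments(k,True);u,v=M["m10"]/M["m00"],M["m01"]/M["m00"];print(n,u,v,M["m00"],onz(d,u,v,45,(p,q)).round(1))
plan([475,265,160],pose(-8,90),8)
```

```text
red 114.25867507886436 101.04731861198738 317.0 [475.2 265.3  45. ]
or 157.3779527559055 202.60629921259843 254.0 [458.9 146.7  45. ]
[1.05, -2.83, 1.77] [0.01, -0.0, -1.94]
[1.15, -2.79, 1.77] [0.01, -0.0, -1.94]
[1.24, -2.75, 1.77] [0.01, -0.0, -1.94]
[1.33, -2.71, 1.77] [0.01, -0.0, -1.94]
[1.42, -2.66, 1.77] [0.01, -0.0, -1.94]
[1.51, -2.61, 1.77] [0.01, -0.0, -1.94]
[1.6, -2.56, 1.77] [0.01, -0.0, -1.94]
[1.69, -2.5, 1.77] [0.01, -0.0, -1.94]
```

```bash
python3 -m creep '[[[1,-2.8,0.8,0,0,-1.9,1],[1.2,-2.8,1,0,0,-1.9,1],[1.3,-2.7,1.3,0,0,-1.9,1],[1.3,-2.7,1.7,0,0,-1.9,1],[1.4,-2.7,1.8,0,0,-1.9,1],[1.5,-2.6,1.8,0,0,-1.9,1],[1.6,-2.2,1.8,0,0,-1.9,1],[1.5,-1.5,1,0,0,-1.9,1]]]'
python3 - <<'E'
from plan import *
st();plan([475.3,265.3,85],pose(-8,90),8)
E
```

```text
time_s: 38.05
tool_pos: [485.5, 266.2, 178.4]
ee_rot: [0.759, 0.651, -0.001, -0.001]
force: [-0.2, -1.5, -0.8]
opening: -0.1
t 38.05 p [485.5 266.2 178.4] z [-0.003 -0.001 -1.   ] y [ 0.988 -0.152 -0.003] F [-0.2 -1.5 -0.8] open -0.1 q [ 0.27 -0.03 -0.18  1.43 -0.    1.99]
[-0.03, -0.12, 1.17] [-0.02, 0.01, -0.09]
[-0.03, -0.12, 1.17] [-0.02, 0.01, -0.09]
[-0.03, -0.12, 1.17] [-0.02, 0.01, -0.09]
[-0.03, -0.12, 1.17] [-0.02, 0.01, -0.09]
[-0.03, -0.12, 1.17] [-0.02, 0.01, -0.09]
[-0.03, -0.12, 1.17] [-0.02, 0.01, -0.09]
[-0.03, -0.12, 1.17] [-0.02, 0.01, -0.09]
[-0.03, -0.12, 1.17] [-0.02, 0.01, -0.09]
```

```bash
python3 -m creep '[[[0,-0.2,1.2,0,0,0,1],[0,-0.2,1.2,0,0,0,1],[0,-0.2,1.3,0,0,0,1],[0,-0.1,1.3,0,0,0,1],[0,-0.1,1.2,0,0,0,1],[0,0,1,0,0,0,1],[0,0,0.5,0,0,0,1],[0,0,0,0,0,0,1]]]'
python3 - <<'E'
from plan import *
st();plan([475.3,265.3,70],pose(-8,90),2)
d=r.snapshot("wrist");cv2.imwrite("pics/w35.png",d["pixels"])
E
```

```text
time_s: 38.72
tool_pos: [468.2, 274.0, 88.7]
ee_rot: [0.758, 0.652, -0.007, -0.004]
force: [-0.7, 0.8, -0.5]
opening: 0.3
t 38.72 p [468.2 274.   88.7] z [-0.015 -0.003 -1.   ] y [ 0.989 -0.149 -0.015] F [-0.7  0.8 -0.5] open 0.3 q [ 0.29 -0.01 -0.32  1.28  0.    2.01]
[-0.37, 0.43, 0.93] [-0.42, 0.16, -0.29]
[-0.38, 0.42, 0.93] [-0.42, 0.16, -0.29]
```

View pics/w35.png

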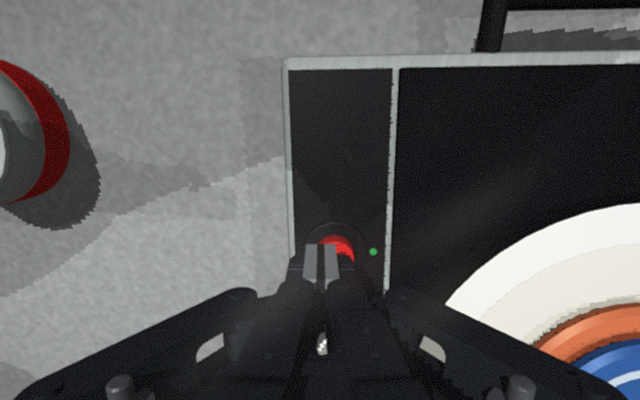

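```bash
python3 -m creep '[[[-0.4,0.4,0,-0.4,0.1,0,1],[-0.3,0.4,0.2,-0.4,0.1,0,1],[0,0,0.4,0,0,0,1],[0,0,0.2,0,0,0,1],[0,0,0,0,0,0,1]]]'
python3 - <<'E'
from plan import *
st();plan([475.3,265.3,70],pose(-8,90),2)
E
```

```text
time_s: 39.18
tool_pos: [478.5, 264.9, 83.3]
ee_rot: [0.759, 0.652, 0.002, 0.002]
force: [-0.8, 0.2, -0.6]
opening: -0.1
t 39.18 p [478.5 264.9  83.3] z [ 0.006 -0.001 -1.   ] y [ 0.989 -0.151  0.006] F [-0.8  0.2 -0.6] open -0.1 q [ 0.27 -0.02 -0.34  1.25 -0.    1.99]
[-0.0, -0.16, 0.67] [0.16, -0.01, -0.33]
[-0.0, -0.16, 0.67] [0.16, -0.01, -0.33]
```

```bash
python3 -m creep '[[[0,-0.2,0.4,0,0,0,1],[0,-0.1,0.4,0,0,0,1],[0,0,0.3,0,0,0,1],[0,0,0.2,0,0,0,1],[0,0,0.1,0,0,0,1]]]'
python3 - <<'E'
from plan import *
st()
E
```

```text
time_s: 39.6
tool_pos: [475.5, 265.5, 68.4]
ee_rot: [0.759, 0.652, 0.002, 0.002]
force: [0.1, -0.3, 1.1]
opening: 0.4
t 39.6 p [475.5 265.5  68.4] z [ 0.006 -0.    -1.   ] y [ 0.989 -0.151  0.006] F [ 0.1 -0.3  1.1] open 0.4 q [ 0.27 -0.02 -0.37  1.22 -0.    1.99]
```

```bash
python3 -m creep '[[[0,0,0.2,0,0,0,1],[0,0,0.15,0,0,0,1],[0,0,0.1,0,0,0,1],[0,0,0.05,0,0,0,1]]]'
python3 -m creep '[[[0,0,0.15,0,0,0,1],[0,0,0.1,0,0,0,1]]]'
```

```text
time_s: 39.93
tool_pos: [475.5, 265.6, 63.3]
ee_rot: [0.758, 0.652, 0.002, 0.002]
force: [-1.7, -1.2, 3.9]
opening: -0.1
time_s: 40.1
tool_pos: [475.7, 265.6, 62.3]
ee_rot: [0.758, 0.652, 0.002, 0.002]
force: [-7.5, -2.6, 16.0]
opening: -0.1
```

Force rose through 4 N to 16 N over about 5–6 mm of travel, so the red key is fully down. Releasing and looking.

```bash
python3 -m creep '[[[0,0,-0.5,0,0,0,1],[0,0,-1.5,0,0,0,1],[0,0,-1.5,0,0,0,1],[-1,0,-1,0,0,0,1],[-3,0,0,0,0,0,1],[-3,0,0,0,0,0,1],[-2.5,0,0,0,0,0,1],[-0.5,0,0,0,0,0,1]]]'
python3 - <<'E'
from plan import *
st();plan([458.6,146.4,85],pose(-8,90),4)
d=r.snapshot("wrist");cv2.imwrite("pics/w36.png",d["pixels"])
E
```

```text
time_s: 40.77
tool_pos: [460.7, 165.5, 109.8]
ee_rot: [0.757, 0.654, 0.004, 0.003]
force: [0.6, 0.5, -0.0]
opening: 0.3
t 40.77 p [460.7 165.5 109.8] z [ 0.01  0.   -1.  ] y [ 0.989 -0.146  0.01 ] F [ 0.6  0.5 -0. ] open 0.3 q [ 0.08 -0.23 -0.48  1.31 -0.    1.79]
[-0.48, 0.01, 0.62] [0.14, -0.03, -0.09]
[-0.48, 0.01, 0.62] [0.14, -0.03, -0.09]
[-0.48, 0.01, 0.62] [0.14, -0.03, -0.09]
[-0.48, 0.01, 0.62] [0.14, -0.03, -0.09]
```

View pics/w36.png

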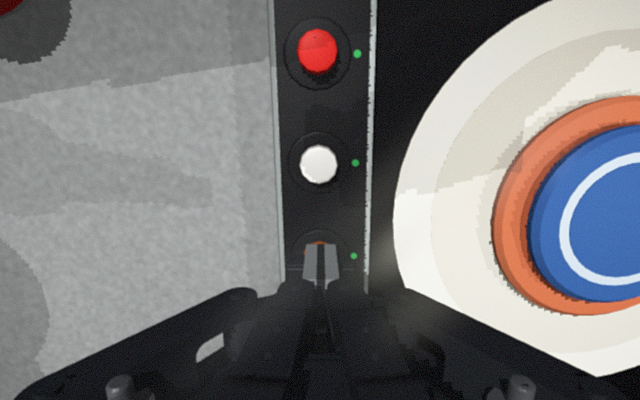

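The red key is back up and the white one is untouched. Aligning over orange.

```bash
python3 -m creep '[[[-0.7,0,0.2,0,0,0,1],[-0.7,0,0.2,0,0,0,1],[-0.4,0,0.6,0,0,0,1],[-0.1,0,0.8,0,0,0,1],[0,0,0.5,0,0,0,1],[0,0,0,0,0,0,1]]]'
python3 - <<'E'
from plan import *
st();plan([458.7,146.5,72],pose(-8,90),3)
E
```

```text
time_s: 41.32
tool_pos: [458.5, 147.4, 84.0]
ee_rot: [0.757, 0.654, 0.005, 0.003]
force: [-0.3, -0.4, -0.2]
opening: 0.3
t 41.32 p [458.5 147.4  84. ] z [ 0.01   0.002 -1.   ] y [ 0.989 -0.145  0.01 ] F [-0.3 -0.4 -0.2] open 0.3 q [ 0.04 -0.24 -0.54  1.26  0.    1.75]
[-0.03, 0.01, 0.4] [0.19, -0.06, -0.12]
[-0.03, 0.01, 0.4] [0.19, -0.06, -0.12]
[-0.03, 0.01, 0.4] [0.19, -0.06, -0.12]
```

```bash
python3 -m creep '[[[0,0,0.4,0,0,0,1],[0,0,0.4,0,0,0,1],[0,0,0.4,0,0,0,1],[0,0,0.2,0,0,0,1],[0,0,0.15,0,0,0,1],[0,0,0.1,0,0,0,1]]]'
python3 -m creep '[[[0,0,0.15,0,0,0,1],[0,0,0.1,0,0,0,1]]]'
```

```text
time_s: 41.82
tool_pos: [458.3, 148.6, 65.1]
ee_rot: [0.756, 0.654, 0.004, 0.002]
force: [-1.3, -0.6, 2.2]
opening: 0.1
time_s: 41.98
tool_pos: [458.3, 148.6, 62.9]
ee_rot: [0.756, 0.654, 0.004, 0.002]
force: [-2.5, -0.7, 3.0]
opening: 0.2
```

```bash
python3 -m creep '[[[0,0,0.15,0,0,0,1],[0,0,0.1,0,0,0,1]]]'
```

```text
time_s: 42.15
tool_pos: [458.4, 148.6, 62.3]
ee_rot: [0.756, 0.655, 0.004, 0.003]
force: [-8.4, -1.3, 16.1]
opening: 0.0
```

The orange key is fully down as well (16 N, same depth as the red). I'll retreat clear and do the final checks.

```bash
python3 -m creep '[[[0,0,-0.5,0,0,0,1],[0,0,-1.5,0,0,0,1],[0,0,-3,0,0,0,1],[0,0,-4,0,0,0,1],[0,0,-4,0,0,0,1],[-2,0,-4,0,0,0,1],[-4,0,-2,0,0,0,1],[-4,0,0,0,0,0,1]]]'
python3 -m creep '[[[-4,0,0,0,0,0,1],[-4,0,0,0,0,0,1],[-4,0,0,0,0,0,1],[-4,0,0,0,0,0,1],[-4,0,0,0,0,0,1],[-2,0,0,0,0,0,1],[0,0,0,0,0,0,1]]]'
python3 - <<'E'
from plan import *
st()
e=r.snapshot("top");f=r.snapshot("scene")
c=circ(e,None,(100,70,30),(135,255,255),67,(250,130,325,205),"sau");a=circ(e,None,*BR,57,(255,135,320,200),"sp");b=circ(e,None,*WH,47,(245,125,335,205),"dp");print((a-b)[:2],(c-b)[:2])
cv2.imwrite("pics/end.png",np.vstack([f["pixels"][60:320],cv2.resize(e["pixels"][100:250,210:450],(640,400))])[:600])
E
```

```text
time_s: 42.82
tool_pos: [441.1, 55.6, 254.2]
ee_rot: [0.753, 0.658, 0.004, 0.002]
force: [1.0, -0.6, -0.8]
opening: -0.0
time_s: 43.4
tool_pos: [410.0, -177.6, 258.3]
ee_rot: [0.754, 0.657, 0.006, 0.008]
force: [-0.9, 0.8, -1.1]
opening: -0.2
t 43.4 p [ 410.  -177.6  258.3] z [ 0.02  -0.004 -1.   ] y [ 0.99  -0.136  0.02 ] F [-0.9  0.8 -1.1] open -0.2 q [-0.71 -0.39 -0.35  1.6   0.01  1.  ]
sau [625.1 156.5  49.1] 19 resid 1.1
sp [625.5 156.5  64.3] 24 resid 1.3
dp [625.5 157.  120.5] 36 resid 1.0
[ 0.01710402 -0.56436134] [-0.42179171 -0.57119372]
```

View pics/end.png

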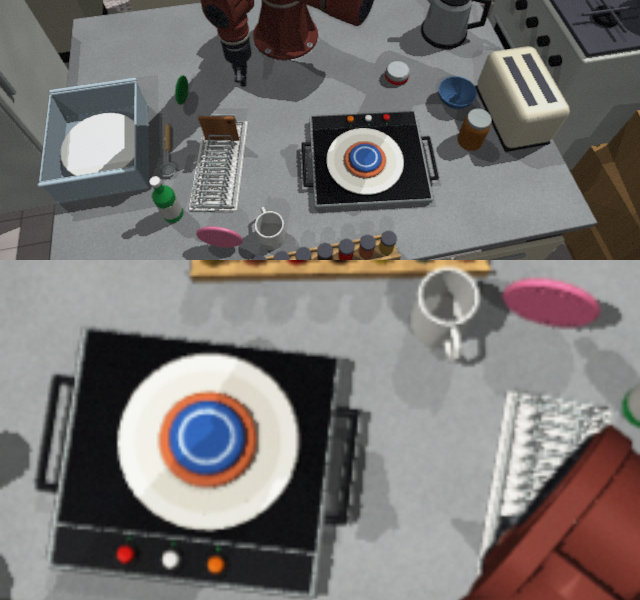

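The final view shows the stack centred to within 1 mm by the top camera. The board, mug, bottle, look-alikes and keys are in place, and the arm is clear of everything.

```bash
python3 -c "
from station import r
print(r.close_job())"
```

```text
the job is handed in; nothing more can be done
None
```

The job is done and handed in at about 43.5 s of the 72 s. I eased the side plate flat onto the dinner plate, then the saucer flat onto the side plate, and nudged each into the middle. I then pressed the red key, and after it the orange key, each fully down (16 N at the bottom stop).

**Centring:** the top camera puts both discs within about 0.7 mm of the dinner plate's centre. The wrist camera, before the key presses, put both 1.5 mm off in x and level with each other; that small disagreement is within calibration. The dinner plate's measured position did not change.

**Gentleness:** I could only judge the last few millimetres of each let-down from force readings near zero and from the pictures. There is no direct measure of impact.

**Joint range:** joint 2 read −0.84, its lower limit, for a moment while I carried the side plate. I steepened the tool pitch straight away and it did not read past the limit.

**Keys:** the closest view after the red press shows the red key sprung back up and the white key untouched. After the orange press I only have the final wide views, and I saw no sign in the images of the warmer's state.

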